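Line up two cream jars in the corner stop

TASK

Line the two cream jars up in the aluminium corner stop for labelling: push the black-lidded jar over the bench right into the corner, touching both the long rail and the short end stop, then push the white-lidded jar up beside it so that it touches the long rail and the black-lidded jar. Only push them with the fingers: both jars stay standing on the bench, never lifted or tipped, and leave everything else where it stands.

Things in the scene. Friction and masses are not known exactly. Their poses are not given: they have to be found in the camera images.
- corner_stop: L-shaped aluminium stop fixed to the bench, 22 mm high, bars 12 mm thick. Origin: inner corner at bench level. x points level away from the robot, through the long rail (inner face x = 0, y from 0 to -225 mm); y points along the rail to the end stop (inner face y = 0, x from 0 to -70 mm). Both jars start inside the L at negative x and y, clear of the bars. Two clamp feet lie behind the rail.
- black_jar: Round cream jar, white body, black lid, 44 mm in diameter, 35 mm high, loose, 40 to 85 g; upright. Origin: centre of its underside. It slides easily (under 1 N).
- white_jar: Round cream jar, white body with a brown band, white domed lid, 43 mm in diameter, 29 mm high, loose, 40 to 85 g; upright. Origin: centre of its underside. It slides easily (under 1 N).
- brass_weight: Brass-coloured check weight with a knob, 29 mm in diameter, 34 mm high; bystander, loose. Origin: centre of its underside.
- small_bottle: Small amber dropper bottle with a white cap, 27 mm in diameter, 70 mm high; bystander, loose. Origin: centre of its underside.
- cylinder_glass: Clear measuring cylinder on a round foot 55 mm in diameter, 154 mm high; bystander behind the rail, loose. Origin: centre of its underside.
- steel_bowl: Stainless footed bowl, 148 mm in diameter at the rim, 79 mm high; bystander behind the rail, loose. Origin: centre of its underside.
Things that resemble listed ones, but are neither listed nor needed, are in the scene too. What is shaped like the white_jar but turquoise is not meant.

How it is judged:
By the outcome, as a careful person would: the job done as asked, in the order asked, and still so for the second after the job is handed in, with the robot touching nothing.
It also fails if it takes over 64 s, if anything falls off the work surface, if the arm or the gripper's body presses on something with over 40 N, if the wrist force passes 120 N, or if a joint passes its speed limit or range.

ROBOT

A 6-joint arm with a two-finger parallel gripper is mounted at the origin on a cart in front of the work surface, level with it; the furniture and walls round the work are solid. World frame = base frame: x ahead of the robot, y to its left, z up, the work surface at z = 0. Lengths are in m, angles in rad, forces in N, time in s.
With the tool pointing down it reaches from about 0.425 to 1.125 m from the base axis. Payload 14.9 kg.
Tool frame: the origin (TCP) lies between the finger pads; the fingertips stand 11 mm ahead of it and the grasp point (between the pads) lies 8 mm behind it (tip_extent is the distance from the TCP to the fingertips, in m); z points along the fingers, y is the direction in which the jaws open and shut (so a half turn about z gives the same grasp; the last joint's range is limited). The gripper opens to 91 mm and grips with 3 to 60 N. Pads are 32 mm wide; open, the fingers measure 118 mm over their backs; the gripper's body (76 mm by 178 mm) begins 60 mm behind the grasp point.
Start: joints at [-1.294, 0.379, 1.734, -0, 1.028, -0.033], TCP at [0.213, -0.667, 0.203] pointing down, gripper open.
Joint ranges: [-2.77, 2.77], [-0.74, 2.19], [0, 2.66], [-1.06, 4.2], [0.31, 2.87], [-3.08, 3.08]. Speed limits (rad/s): [1.89, 1.89, 2.39, 3.14, 3.14, 3.14].

INTERFACE

Orientations are given as [roll, pitch, yaw] about the fixed x, y, z axes, in that order (R = Rz(yaw) Ry(pitch) Rx(roll)).
In Python, from workcell import * gives the robot as it stands.
- The arm moves only by the shell command python3 -m creep 'ROWS' [FORCE]. ROWS is JSON, one flat list of numbers, 7 for each row, row after row: the turn, a rotation vector about the tool's x, y, z in rad, then the shift along the tool's x, y, z in m, then the closure, from 0 (fully open) to 1 (shut). In form: [ax, ay, az, x, y, z, claw, ax, ay, az, x, y, z, claw, ...]. A call has 1 to 10 rows; each row shifts and turns the commanded pose from where the row before left it, along the tool's axes as they then stand; what a row does not reach is not made up. A row lasts 1/10 s, in which the tool goes at most 50 mm and 8.59 degrees, less where a joint would pass 70% of its speed; a pose out of reach is approached as far as the arm can. A call is refused whole if a number of a shift passes 0.05 or a number of a turn 0.15, either way. A call with a gripper value outside its range is refused whole. The fingers move at their own pace and stop on an object; FORCE is the grip in N (left out, the last holds). Time passes only in rows, so rows that do not move let the fingers close. It gives the time, the measured TCP pose, the force and the opening at its end, in the units of the state.
- read_state(): the state, without advancing time (a new reading comes with each control period).
- camera(name): name is "side" or "top"; returns (picture, depth): 480x640x3 uint8, blue, green, red; 480x640 float32, m along the optical axis (not along the pixel's ray), 0 where there is no reading.
- get_calibration(name): a dict with "mtx" (3x3 intrinsics, pixels), "k1" (the pictures are not rectified: a ray, as slopes to the right and down, at radius r is drawn at 1 + k1 r^2 times it, then the intrinsics apply), "extrinsics" (4x4, takes a point from camera to world coordinates). Camera axes: x right, y down, z forward; pixel columns grow to the right and rows downward; lengths in m; the calibration is good to about 2 mm. A picture is of the moment at which its call begins. get_calibration takes no time and is no camera call.
- job_done(): hands the job in, once; it reports no verdict.
Trained networks look in the newest picture that a camera, given by its name, has taken for a name from the list of things; names that differ only in an ending like _2 or _b are one class to them, and where a whole thing is asked for, a point or a joint stands for the part that bears it (a point fixed in the world has none). Each returns a list of dicts, best first, with "confidence" (0 to 1); they miss things now and then, are a little off and sometimes report something else, mostly with a low value. They report only what shows in the picture. A call takes as long as a camera call. They do not tell look-alikes from the thing itself.
- boxes_of(camera, name): "xyz" ([x, y, z] in m, in the coordinates of the camera as it stood for that picture, good to about 4 mm: the middle of the surface that is visible of it).
- silhouettes(camera, name): "region" (480x640 bool, what is visible of it).
- place_of(camera, name): "xyz" ([x, y, z] in m, in the coordinates of the camera as it stood for that picture, good to about 4 mm: a listed point, or the origin of a listed thing).
The state is a dict: "time_s": time; "joint_positions": joint angles; "joint_vel": joint speeds; "joint_torque": joint torques, N m; "position": TCP position; "ee_rot": TCP orientation; "wrist_force": force on the tool from outside, world axes, zero at the start; "ft_torque": the same for the moment, N m; "width": finger opening in m.
Only numpy, scipy, OpenCV 4.12 (cv2) and the standard library are available. Lean on these libraries where they do the work, as an engineer would, in place of code of your own. Each camera call takes 0.05 s, during which the arm holds its last target.

## Working session

There is one attempt and no reset: what is moved stays moved. The work goes in short steps, Python scripts to look and compute and a shell command to move; the robot and the scene stay as the last step left them, time stands still between calls to the robot, and variables do not carry over. Pictures are saved under pics/ and viewed, and the job is handed in when it is done.

```bash
ls; mkdir -p pics; cat > h.py <<'E'
from workcell import *
import numpy as np, cv2
from scipy.spatial.transform import Rotation as R
def w(cam,p):
    E=np.array(get_calibration(cam)["extrinsics"]); return (E@np.r_[p,1])[:3]
E
python3 - <<'E'
from h import *
for c in ("top","side"):
    p,d=camera(c); cv2.imwrite(f"pics/{c}0.png",p); np.save(f"pics/{c}0.npy",d)
    for n in ["corner_stop","black_jar","white_jar","brass_weight","small_bottle"]:
        for r in place_of(c,n): print(c,n,w(c,r["xyz"]).round(4),round(r["confidence"],2))
s=read_state(); print(s)
E
```

```text
pics
top corner_stop [ 0.2954 -0.4158  0.0008] 0.75
top corner_stop [ 0.6004 -0.1843 -0.0022] 0.6
top white_jar [ 0.4132 -0.0563  0.0011] 0.7
top white_jar [ 4.756e-01 -1.511e-01 -3.000e-04] 0.68
top brass_weight [ 0.294  -0.4132 -0.0024] 0.77
top brass_weight [ 0.4716 -0.1532 -0.0014] 0.28
top small_bottle [ 0.4864  0.0385 -0.001 ] 0.74
side corner_stop [ 0.5987 -0.1796  0.003 ] 0.97
side black_jar [ 0.4107 -0.1927  0.001 ] 0.75
side white_jar [ 0.4732 -0.1545  0.0029] 0.75
side white_jar [ 0.4145 -0.0493  0.0019] 0.61
side brass_weight [ 0.2919 -0.412   0.0017] 0.82
side small_bottle [0.4875 0.0396 0.0008] 0.9
{'time_s': 0.6, 'joint_positions': array([-1.29428401e+00,  3.78867267e-01,  1.73418598e+00,  2.89790246e-08,
        1.02849630e+00, -3.33222349e-02]), 'joint_vel': array([-0.00018467, -0.00050024,  0.00148537, -0.00147696, -0.00022493,
       -0.00015749]), 'joint_torque': array([ 3.80848272e-03, -7.63375998e+01, -4.34595251e+01,  6.51861937e-02,
        3.91044456e-02, -1.26851319e-05]), 'position': array([ 0.21341768, -0.66670059,  0.20326161]), 'ee_rot': array([3.14154957e+00, 1.41128242e-06, 3.09834535e-01]), 'wrist_force': array([-0.05256196, -0.031693  ,  0.18573249]), 'ft_torque': array([-0.00408063,  0.02186838, -0.04394373]), 'width': 0.09119556624325645}
```

View pics/top0.png

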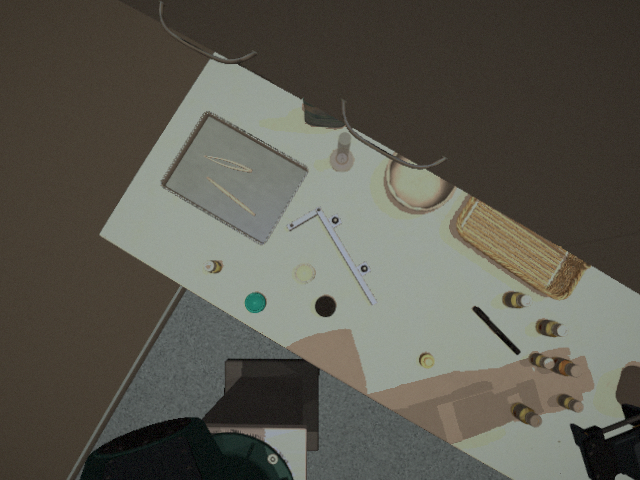

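View pics/side0.png

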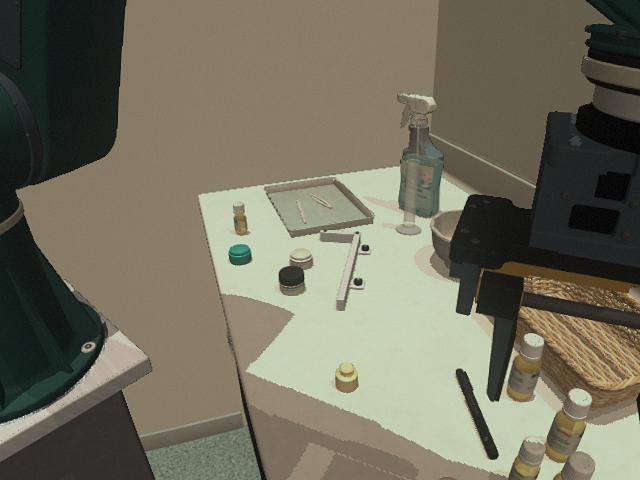

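The top picture shows the white jar at (305,272), the black one at (325,306) and the turquoise one at (255,302). The stop's corner is near (319,212) and its rail ends near (375,303). Next I'll measure the exact geometry.

```bash
cat >> h.py <<'E'
def ray(cam,uv):
    c=get_calibration(cam); K=np.array(c["mtx"]); D=np.array([c["k1"],0,0,0,0.])
    n=cv2.undistortPoints(np.array(uv,float).reshape(-1,1,2),K,D).reshape(-1,2)
    E=np.array(c["extrinsics"]); return E[:3,3], np.c_[n,np.ones(len(n))]@E[:3,:3].T
def pz(cam,uv,z):
    o,d=ray(cam,uv); return o+d*((z-o[2])/d[:,2])[:,None]
def ortho(cam,p,z,x0,x1,y0,y1,s=2000):
    # orthographic view at height z: image up=+x, left=+y
    c=get_calibration(cam);K=np.array(c["mtx"]);E=np.linalg.inv(np.array(c["extrinsics"]))
    xs=np.arange(x1,x0,-1/s); ys=np.arange(y1,y0,-1/s); Y,X=np.meshgrid(ys,xs)
    q=np.c_[X.ravel(),Y.ravel(),np.full(X.size,z)]
    uv,_=cv2.projectPoints(q,cv2.Rodrigues(E[:3,:3])[0],E[:3,3],K,np.array([c["k1"],0,0,0,0.]))
    uv=uv.reshape(*X.shape,2).astype(np.float32)
    return cv2.remap(p,uv[...,0],uv[...,1],cv2.INTER_CUBIC)
E
python3 - <<'E'
from h import *
for c in ("top","side"):
    p=cv2.imread(f"pics/{c}0.png")
    im=ortho(c,p,0.022,0.36,0.66,-0.33,0.02,2000)
    for k in range(0,7): 
        cv2.putText(im,f"{0.66-0.05*k:.2f}",(0,k*100+10),0,.4,(0,0,255))
        cv2.putText(im,f"{0.02-0.05*k:.2f}",(k*100,595),0,.4,(0,0,255))
    cv2.imwrite(f"pics/{c}_o.png",im)
    m=silhouettes
    for n in ["white_jar","black_jar","corner_stop"]:
        for r in silhouettes(c,n):
            ys,xs=np.nonzero(r["region"]); print(c,n,round(r["confidence"],2),xs.mean().round(1),ys.mean().round(1),xs.min(),xs.max(),ys.min(),ys.max())
E
```

```text
top white_jar 0.92 254.9 302.0 245 265 292 312
top white_jar 0.69 304.3 272.5 294 314 263 282
top black_jar 0.6 325.1 305.5 315 335 295 316
top corner_stop 0.59 337.3 245.7 287 377 206 304
side white_jar 0.78 300.2 257.9 289 310 248 269
side white_jar 0.71 239.6 254.3 229 251 244 264
side black_jar 0.63 290.6 279.8 277 303 266 295
side corner_stop 0.84 346.5 260.8 319 370 229 310
```

View pics/top_o.png

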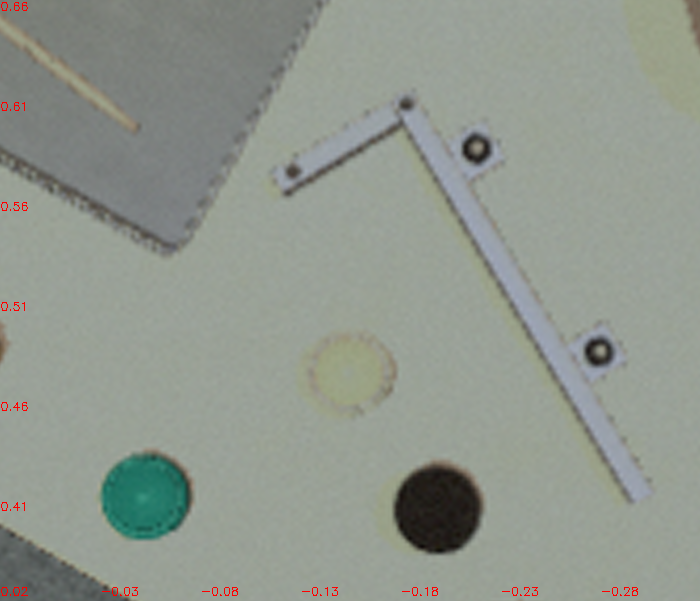

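View pics/side_o.png

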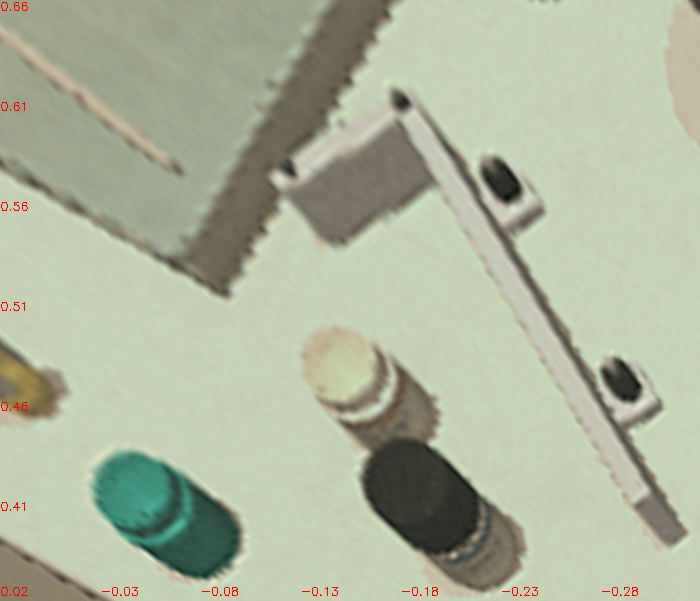

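```bash
cat >> h.py <<'E'
C=np.array([.5985,-.1815]); a=np.deg2rad(31.4); ey=np.array([np.cos(a),np.sin(a)]); ex=np.array([np.sin(a),-np.cos(a)])
def st(p): r=np.array(p[:2])-C; return np.array([r@ex,r@ey]).round(4)
E
python3 - <<'E'
from h import *
print("black",pz("top",[(325.1,305.5)],.033), "white",pz("top",[(304.3,272.5)],.024))
for n,p in dict(b=pz("top",[(325.1,305.5)],.033)[0],w=pz("top",[(304.3,272.5)],.024)[0],bs=(.4107,-.1927),ws=(.4732,-.1545)).items(): print(n,st(p))
print(get_calibration("top")["extrinsics"])
E
python3 -m creep '[0,0,-0.119,0,0,0,0.25, 0,0,-0.119,0,0,0,0.25, 0,0,0,0.04,-0.029,0,0.25, 0,0,0,0.04,-0.029,0,0.25]' 10
```

```text
black [[ 0.40662983 -0.19874268  0.033     ]] white [[ 0.47436956 -0.15501925  0.024     ]]
b [-0.0852 -0.1728]
w [-0.0873 -0.0922]
bs [-0.0883 -0.1661]
ws [-0.0883 -0.0929]
[[ 6.59226192e-03 -9.95308611e-01  9.65262142e-02  4.42930154e-01]
 [-9.99978237e-01 -6.53639648e-03  8.94956367e-04 -1.92860693e-01]
 [-2.59824172e-04 -9.65300133e-02 -9.95330040e-01  1.01149211e+00]
 [ 0.00000000e+00  0.00000000e+00  0.00000000e+00  1.00000000e+00]]
time_s: 1.3
position: [0.2514, -0.5748, 0.2029]
ee_rot: [-3.142, -0.0, 0.546]
wrist_force: [0.9, -0.4, 0.3]
width: 0.0686
```

```bash
python3 -m creep '[0,0,0,0.041,-0.03,0,0.25, 0,0,0,0.041,-0.03,0,0.25, 0,0,0,0.041,-0.03,0,0.25, 0,0,0,0.041,-0.03,0,0.25, 0,0,0,0.041,-0.03,0,0.25, 0,0,0,0.041,-0.03,0,0.25, 0,0,0,0.041,-0.03,0,0.25, 0,0,0,0.041,-0.03,0,0.25, 0,0,0,0,0,0.05,0.25,0,0,0,0,0,0.04,0.25]'
python3 - <<'E'
from h import *
print(st(read_state()["position"]))
p,d=camera("top"); cv2.imwrite("pics/t1.png",ortho("top",p,.035,.30,.65,-.35,.05,1500))
p,d=camera("side"); cv2.imwrite("pics/s1.png",cv2.resize(p[180:380,180:440],None,fx=3,fy=3))
E
```

```text
time_s: 2.3
position: [0.4052, -0.2046, 0.1129]
ee_rot: [3.139, -0.002, 0.551]
wrist_force: [0.8, -0.4, -1.3]
width: 0.0684
[-0.081 -0.177]
```

View pics/s1.png

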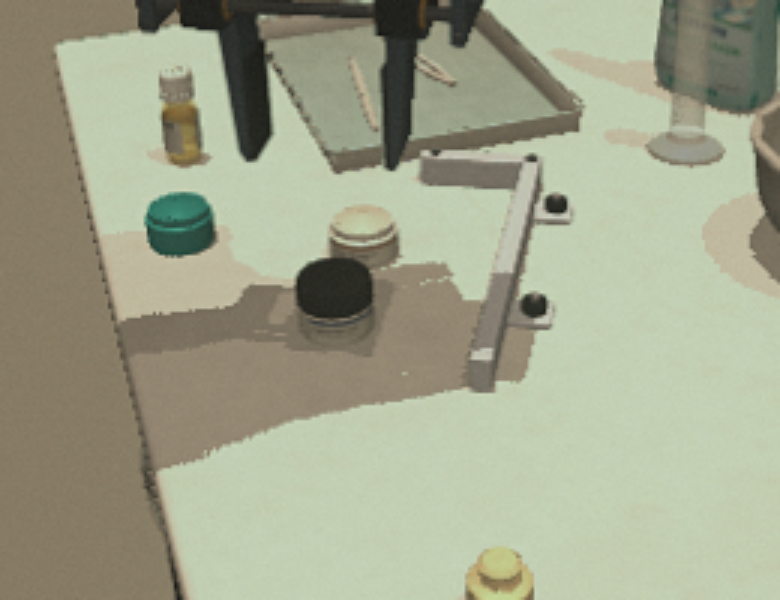

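View pics/t1.png

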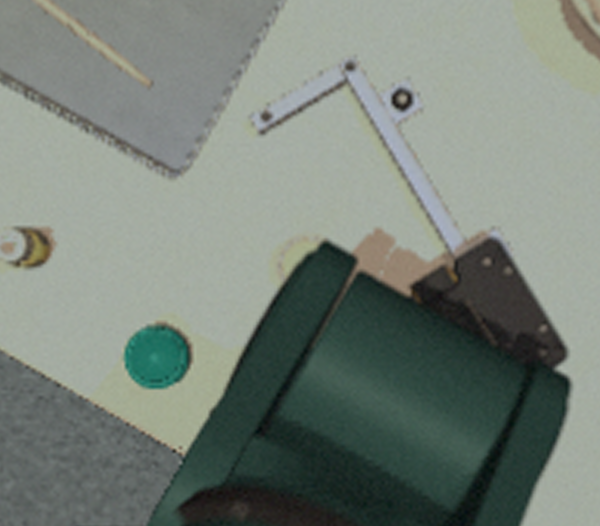

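The side view shows the two fingers above the jars, open across the rail direction. The black jar is at (333,300) and still upright, and nothing has been touched. I'll correct by a few mm and descend around the black jar.

```bash
python3 -m creep '[0,0,0,0.006,-0.0045,0,0.25, 0,0,0,0,0,0.035,0.25, 0,0,0,0,0,0.03,0.25, 0,0,0,0,0,0.03,0.25, 0,0,0,0,0,0,0.25]'
python3 - <<'E'
from h import *
print(st(read_state()["position"]))
p,d=camera("side"); cv2.imwrite("pics/s2.png",cv2.resize(p[180:380,180:440],None,fx=3,fy=3))
E
```

```text
time_s: 2.9
position: [0.4065, -0.1987, 0.0177]
ee_rot: [-3.14, 0.001, 0.547]
wrist_force: [0.3, -0.6, 0.8]
width: 0.0685
[-0.0854 -0.1728]
```

View pics/s2.png

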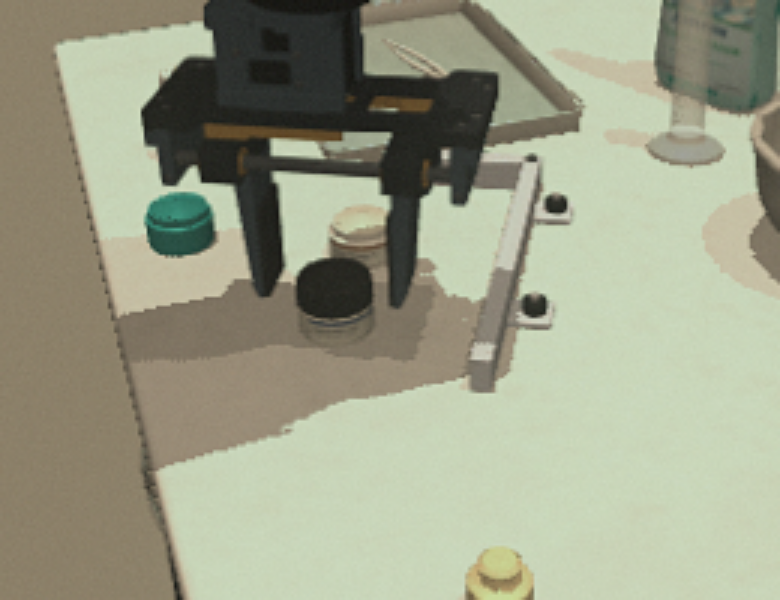

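```bash
python3 -m creep '[0,0,0,0,0.006,0,0.25, 0,0,0,0,0.006,0,0.25, 0,0,0,0,0.006,0,0.25, 0,0,0,0,0.006,0,0.25, 0,0,0,0,0.006,0,0.25, 0,0,0,0,0.002,0,0.25, 0,0,0,0,0,0,0.25]'
python3 -m creep '[0,0,0,0,-0.004,0,0.25, 0,0,0,0,-0.006,-0.02,0.25, 0,0,0,0,0,-0.035,0.25]'
python3 - <<'E'
from h import *
print(st(read_state()["position"]))
p,d=camera("side"); cv2.imwrite("pics/s3.png",cv2.resize(p[180:380,180:440],None,fx=3,fy=3))
for r in place_of("side","black_jar"): print(r["confidence"],st(w("side",r["xyz"])))
E
```

```text
time_s: 3.65
position: [0.4237, -0.2264, 0.0182]
ee_rot: [3.141, -0.0, 0.548]
wrist_force: [0.3, -0.6, 0.0]
width: 0.0685
time_s: 3.95
position: [0.4161, -0.2158, 0.072]
ee_rot: [-3.137, 0.002, 0.548]
wrist_force: [1.1, -0.3, 1.2]
width: 0.0685
[-0.0657 -0.1736]
0.57 [-0.0674 -0.171 ]
```

View pics/s3.png

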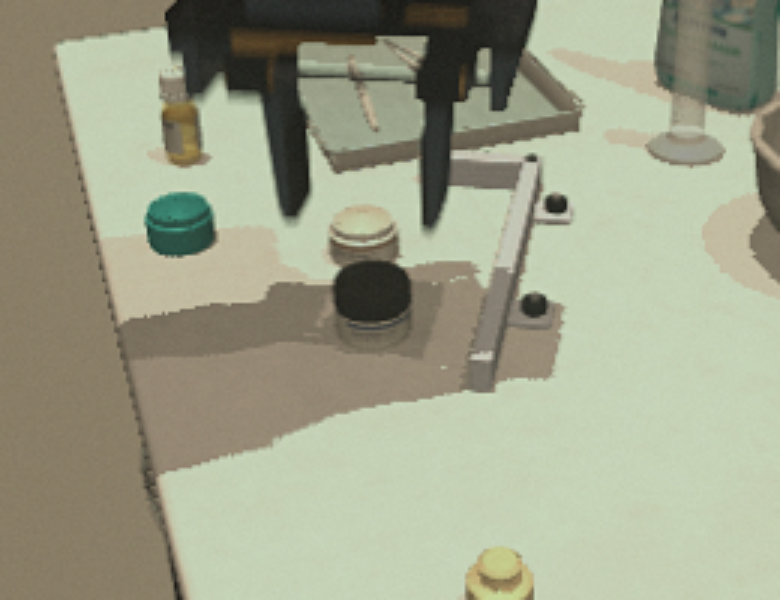

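The black jar slid cleanly to about sx −66 mm and is still upright. Now I'll close the fingers and go behind it.

```bash
python3 -m creep '[0,0,0,0,-0.024,0,1, 0,0,0,0,-0.024,0,1, 0,0,0,0,0,0,1, 0,0,0,0,0,0,1, 0,0,0,0,0,0,1]'
python3 - <<'E'
from h import *
print(st(read_state()["position"]))
E
```

```text
time_s: 4.55
position: [0.3938, -0.177, 0.0732]
ee_rot: [3.141, -0.0, 0.548]
wrist_force: [0.9, 0.5, -0.4]
width: 0.031
[-0.1105 -0.1724]
```

```bash
python3 -m creep '[0,0,0,0,-0.002,0,1, 0,0,0,0,0,0,1, 0,0,0,0,0,0,1, 0,0,0,0,0,0.02,1, 0,0,0,0,0,0.02,1, 0,0,0,0,0,0.014,1, 0,0,0,0,0,0,1]'
python3 - <<'E'
from h import *
print(st(read_state()["position"]))
p,d=camera("side"); cv2.imwrite("pics/s4.png",cv2.resize(p[180:380,180:440],None,fx=3,fy=3))
for r in place_of("side","black_jar"): print(r["confidence"],st(w("side",r["xyz"])))
E
```

```text
time_s: 5.25
position: [0.3913, -0.1745, 0.0179]
ee_rot: [-3.139, 0.001, 0.548]
wrist_force: [-0.4, 0.3, 0.2]
width: 0.0004
[-0.114  -0.1732]
0.93 [-0.0703 -0.1708]
```

View pics/s4.png

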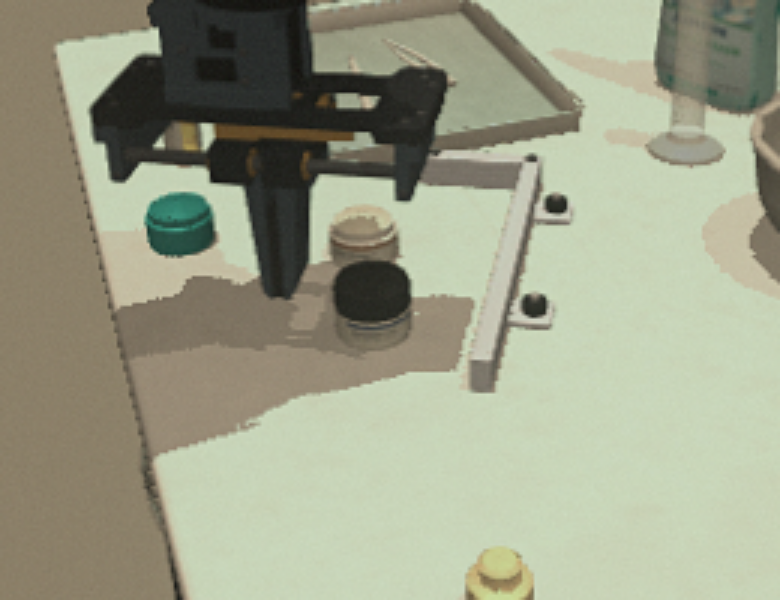

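```bash
python3 -m creep '[0,0,0,0,0.007,0,1, 0,0,0,0,0.007,0,1, 0,0,0,0,0.007,0,1, 0,0,0,0,0.007,0,1, 0,0,0,0,0.007,0,1, 0,0,0,0,0.007,0,1, 0,0,0,0,0.007,0,1, 0,0,0,0,0.005,0,1, 0,0,0,0,0,0,1]'
python3 - <<'E'
from h import *
print(st(read_state()["position"]))
p,d=camera("side"); cv2.imwrite("pics/s5.png",cv2.resize(p[180:380,180:440],None,fx=3,fy=3))
for r in place_of("side","black_jar"): print(r["confidence"],st(w("side",r["xyz"])))
E
```

```text
time_s: 6.25
position: [0.4208, -0.2217, 0.0193]
ee_rot: [3.141, -0.0, 0.548]
wrist_force: [-0.9, 1.5, 3.2]
width: 0.0004
[-0.0583 -0.1726]
0.83 [-0.0298 -0.1705]
0.69 [0.1084 0.0797]
```

View pics/s5.png

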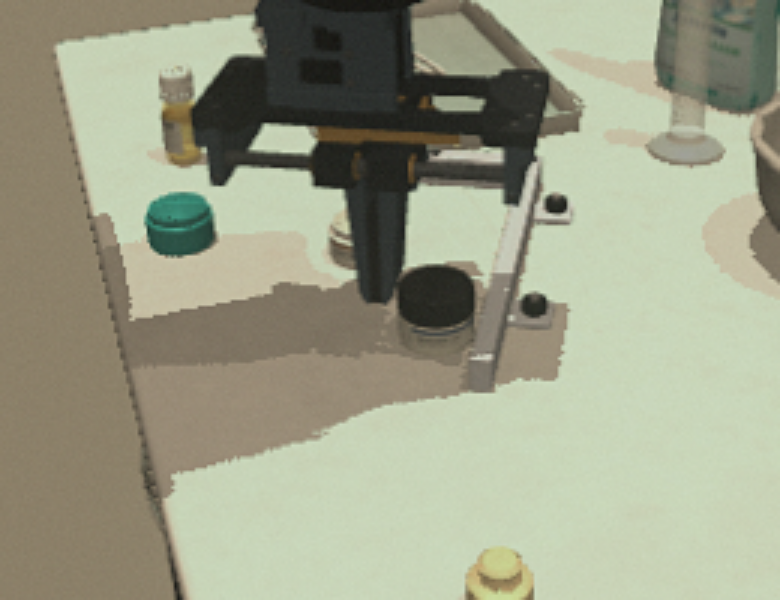

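The finger is pushing the black jar and it is nearly at the rail (jar at (436,305), rail face just to its right). I'll creep on in small steps.

```bash
for i in 1; do :; done; python3 -m creep '[0,0,0,0,0.0015,0,1, 0,0,0,0,0,0,1]'; python3 -m creep '[0,0,0,0,0.0015,0,1, 0,0,0,0,0,0,1]'
```

```text
time_s: 6.55
position: [0.4213, -0.2224, 0.0192]
ee_rot: [3.141, -0.0, 0.548]
wrist_force: [-0.6, 0.7, -0.2]
width: 0.0006
time_s: 6.75
position: [0.4221, -0.2237, 0.0192]
ee_rot: [3.141, -0.0, 0.548]
wrist_force: [-0.1, 0.9, 0.3]
width: 0.0004
```

```bash
python3 -m creep '[0,0,0,0,0.0015,0,1, 0,0,0,0,0,0,1]'; python3 - <<'E'
from h import *
print(st(read_state()["position"]))
E
```

```text
time_s: 6.95
position: [0.4229, -0.225, 0.0193]
ee_rot: [3.141, -0.0, 0.548]
wrist_force: [0.7, 0.5, 0.1]
width: 0.0001
[-0.0544 -0.1726]
```

```bash
python3 -m creep '[0,0,0,0,0.0015,0,1, 0,0,0,0,0,0,1]'; python3 -m creep '[0,0,0,0,0.0015,0,1, 0,0,0,0,0,0,1]' ; python3 - <<'E'
from h import *
print(st(read_state()["position"]))
p,d=camera("side"); cv2.imwrite("pics/s6.png",cv2.resize(p[240:320,270:390],None,fx=6,fy=6))
E
```

```text
time_s: 7.15
position: [0.4233, -0.2259, 0.0191]
ee_rot: [-3.141, 0.0, 0.548]
wrist_force: [-1.4, 2.5, 2.0]
width: 0.0008
time_s: 7.35
position: [0.4233, -0.2266, 0.0189]
ee_rot: [-3.139, 0.001, 0.548]
wrist_force: [-3.5, 6.6, 3.2]
width: 0.0005
[-0.0527 -0.173 ]
```

View pics/s6.png

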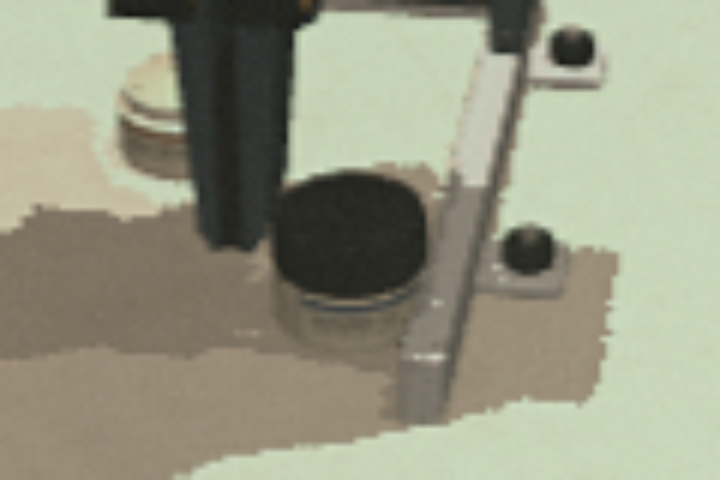

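The black jar touches the rail (about 7.5 N against it, TCP sx −53 mm). Now I'll back off, lift, and go round to its rear for the push along the rail, with the face turned slightly toward the rail.

```bash
python3 -m creep '[0,0,0,0,-0.008,0,1, 0,0,0,0,0,-0.03,1, 0,0,0,0,0,-0.03,1, 0,0,0,-0.03,0.016,0,1, 0,0,0,-0.025,0.016,0,1, 0,0,0.14,0,0,0,1, 0,0,0,0,0,0,1]'
python3 - <<'E'
from h import *
s=read_state();print(st(s["position"]),s["position"],s["ee_rot"])
p,d=camera("side"); cv2.imwrite("pics/s7.png",cv2.resize(p[180:380,180:440],None,fx=3,fy=3))
for r in place_of("side","black_jar"): print(r["confidence"],st(w("side",r["xyz"])))
E
```

```text
time_s: 8.1
position: [0.3896, -0.277, 0.0794]
ee_rot: [3.141, -0.0, 0.404]
wrist_force: [-0.4, 0.3, -0.2]
width: 0.0005
[-0.0273 -0.228 ] [ 0.3896113  -0.27696986  0.07937266] [ 3.14084364e+00 -3.28227993e-04  4.03913887e-01]
0.85 [-0.0262 -0.1694]
0.21 [0.1067 0.0825]
```

View pics/s7.png

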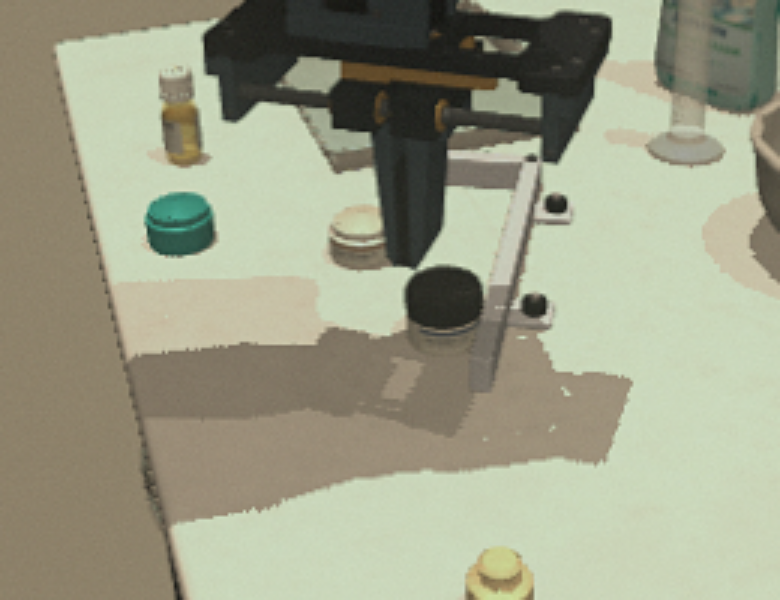

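```bash
python3 -m creep '[0,0,0,0,0,0.03,1, 0,0,0,0,0,0.031,1, 0,0,0,0,0,0,1, 0,0,0,0.0099,-0.0012,0,1, 0,0,0,0.0099,-0.0012,0,1, 0,0,0,0.0099,-0.0012,0,1, 0,0,0,0.0099,-0.0012,0,1, 0,0,0,0,0,0,1]'
python3 - <<'E'
from h import *
s=read_state();print(st(s["position"]),s["position"])
p,d=camera("side"); cv2.imwrite("pics/s8.png",cv2.resize(p[180:380,180:440],None,fx=3,fy=3))
for r in place_of("side","black_jar"): print(r["confidence"],st(w("side",r["xyz"])))
E
```

```text
time_s: 9.0
position: [0.4261, -0.2559, 0.0197]
ee_rot: [3.14, -0.001, 0.41]
wrist_force: [-0.6, 0.5, -0.3]
width: 0.0003
[-0.0263 -0.1859] [ 0.42608636 -0.25588454  0.01966037]
0.88 [-0.0224 -0.1444]
```

View pics/s8.png

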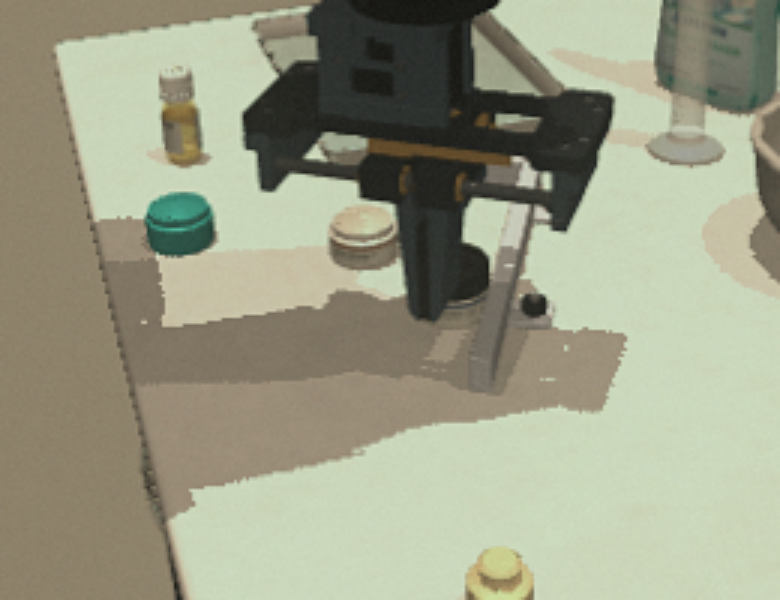

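The jar is moving along the rail ahead of the finger. Continuing.

```bash
python3 -m creep '[0,0,0,0.0114,-0.0013,0,1, 0,0,0,0.0114,-0.0013,0,1, 0,0,0,0.0114,-0.0013,0,1, 0,0,0,0.0114,-0.0013,0,1, 0,0,0,0.0114,-0.0013,0,1, 0,0,0,0.0114,-0.0013,0,1, 0,0,0,0.0114,-0.0013,0,1, 0,0,0,0.0114,-0.0013,0,1, 0,0,0,0.0114,-0.0013,0,1, 0,0,0,0,0,0,1]'
python3 - <<'E'
from h import *
s=read_state();print(st(s["position"]),s["position"])
p,d=camera("side"); cv2.imwrite("pics/s9.png",cv2.resize(p[180:380,180:440],None,fx=3,fy=3))
for r in place_of("side","black_jar"): print(r["confidence"],st(w("side",r["xyz"])))
E
```

```text
time_s: 10.1
position: [0.5141, -0.2042, 0.0185]
ee_rot: [-3.141, 0.001, 0.408]
wrist_force: [0.7, 0.4, -0.1]
width: 0.001
[-0.0246 -0.0838] [ 0.51412173 -0.20417477  0.01847399]
0.5 [-0.0261 -0.042 ]
```

View pics/s9.png

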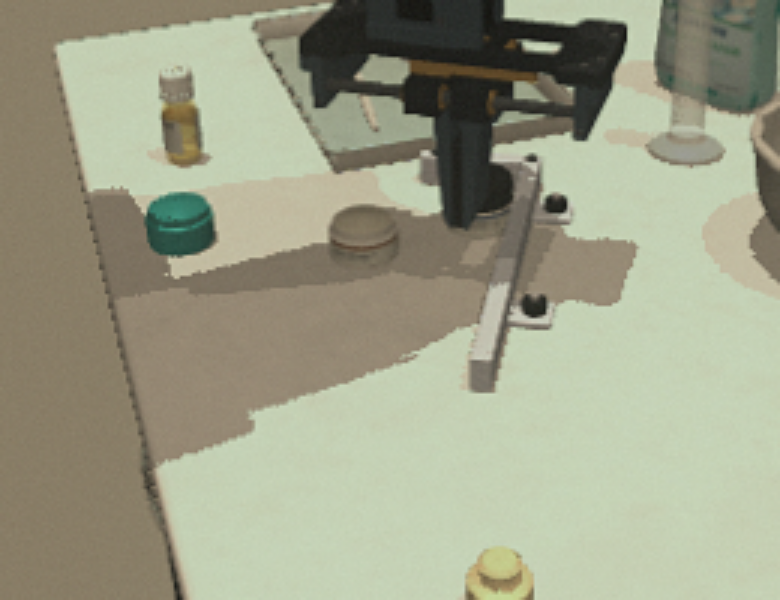

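```bash
python3 -m creep '[0,0,0,0.006,-0.0006,0,1, 0,0,0,0.006,-0.0006,0,1, 0,0,0,0.004,-0.0004,0,1, 0,0,0,0,0,0,1]'; python3 -m creep '[0,0,0,0.0015,-0.0002,0,1, 0,0,0,0.0015,-0.0002,0,1,0,0,0,0,0,0,1]'; python3 -m creep '[0,0,0,0.0015,-0.0002,0,1, 0,0,0,0,0,0,1]'; python3 - <<'E'
from h import *
print(st(read_state()["position"]))
E
```

```text
time_s: 10.6
position: [0.5285, -0.1969, 0.0183]
ee_rot: [3.141, -0.0, 0.408]
wrist_force: [0.9, 1.0, -0.7]
width: 0.0008
time_s: 10.9
position: [0.5308, -0.1956, 0.0183]
ee_rot: [3.141, -0.0, 0.408]
wrist_force: [0.0, -0.5, 1.2]
width: 0.0004
time_s: 11.1
position: [0.532, -0.1948, 0.0183]
ee_rot: [3.141, -0.0, 0.408]
wrist_force: [-0.8, 0.2, -0.8]
width: 0.0008
[-0.0233 -0.0637]
```

```bash
python3 -m creep '[0,0,0,0.0015,-0.0002,0,1, 0,0,0,0,0,0,1]'; python3 -m creep '[0,0,0,0.0015,-0.0002,0,1, 0,0,0,0,0,0,1]'
```

```text
time_s: 11.3
position: [0.5332, -0.194, 0.0183]
ee_rot: [3.142, -0.0, 0.408]
wrist_force: [-0.3, 0.1, 0.7]
width: 0.0004
time_s: 11.5
position: [0.5344, -0.1932, 0.0182]
ee_rot: [-3.142, -0.0, 0.408]
wrist_force: [-0.3, 0.3, 0.4]
width: 0.0004
```

```bash
python3 -m creep '[0,0,0,0.0015,-0.0002,0,1, 0,0,0,0,0,0,1]'; python3 - <<'E'
from h import *
print(st(read_state()["position"]))
E
```

```text
time_s: 11.7
position: [0.5358, -0.1924, 0.0182]
ee_rot: [-3.142, -0.0, 0.408]
wrist_force: [-2.1, 0.5, 0.8]
width: 0.0006
[-0.0234 -0.0592]
```

```bash
python3 -m creep '[0,0,0,0.0015,-0.0002,0,1, 0,0,0,0,0,0,1]'; python3 -m creep '[0,0,0,0.0015,-0.0001,0,1, 0,0,0,0,0,0,1]'
```

```text
time_s: 11.9
position: [0.5365, -0.1917, 0.0181]
ee_rot: [-3.141, 0.001, 0.408]
wrist_force: [-5.2, -2.0, 2.9]
width: 0.0001
time_s: 12.1
position: [0.5368, -0.1912, 0.018]
ee_rot: [-3.14, 0.003, 0.408]
wrist_force: [-12.8, -7.7, 8.2]
width: -0.0001
```

The end stop is reached (15 N along it). The force has no rail component, so I'll back off straight and check contact with the rail.

```bash
python3 -m creep '[0,0,0,-0.0099,0.0014,0,1, 0,0,0,-0.0099,0.0014,0,1, 0,0,0,0,0,-0.04,1, 0,0,0,-0.04,-0.04,-0.04,1, 0,0,-0.14,0,-0.03,-0.02,1, 0,0,0,-0.035,-0.035,0,1, 0,0,0,-0.035,-0.035,0,1, 0,0,0,0,0,0,1]'
python3 - <<'E'
from h import *
s=read_state();print(st(s["position"]),s["position"],s["ee_rot"])
p,d=camera("side"); cv2.imwrite("pics/s10.png",cv2.resize(p[200:300,280:400],None,fx=6,fy=6))
p,d=camera("top"); cv2.imwrite("pics/t10.png",ortho("top",p,.035,.40,.63,-.28,-.05,3000))
for c in ("side","top"):
  for n in ("black_jar","white_jar"):
    for r in place_of(c,n): print(c,n,round(r["confidence"],2),st(w(c,r["xyz"])))
E
```

```text
time_s: 12.9
position: [0.3692, -0.1335, 0.1061]
ee_rot: [-3.139, 0.002, 0.548]
wrist_force: [1.1, -1.3, 0.8]
width: 0.0001
[-0.1604 -0.1708] [ 0.36915555 -0.13354997  0.10605618] [-3.13868468e+00  1.99586046e-03  5.47576944e-01]
side black_jar 0.86 [-0.0266 -0.0153]
side white_jar 0.94 [-0.0871 -0.0899]
side white_jar 0.7 [0.1072 0.0834]
side white_jar 0.68 [-0.2081 -0.0856]
top black_jar 0.73 [-0.0208 -0.0208]
top white_jar 0.9 [-0.0912 -0.0936]
top white_jar 0.61 [-0.2053 -0.0935]
```

View pics/s10.png

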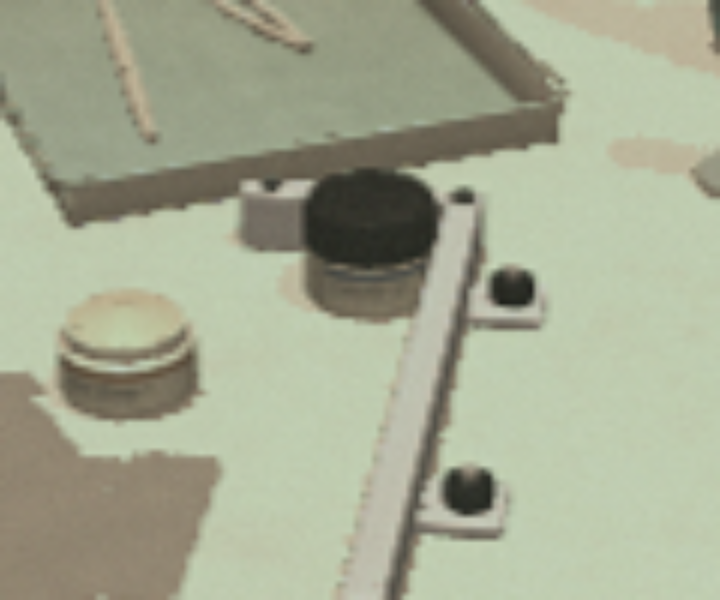

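View pics/t10.png

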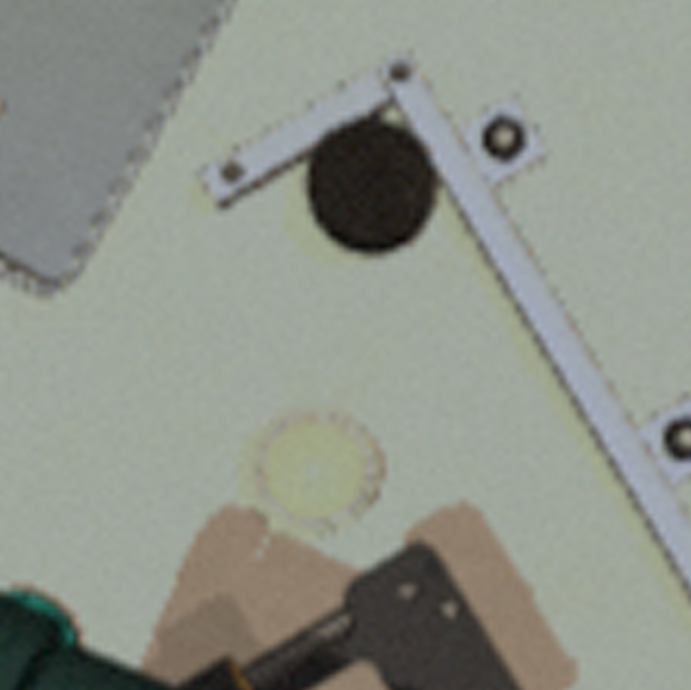

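The top view shows the black jar at (372,187) against both bars. To be certain about the rail, I'll nudge it toward the rail once.

```bash
python3 -m creep '[0,0,0,0.048,0.028,0,1, 0,0,0,0.048,0.028,0,1, 0,0,0,0.048,0.028,0,1, 0,0,0,0.001,0.002,0,1, 0,0,0,0,0,0.04,1, 0,0,0,0,0,0.03,1, 0,0,0,0,0,0.017,1, 0,0,0,0,0,0,1]'
python3 - <<'E'
from h import *
s=read_state();print(st(s["position"]),s["position"],s["ee_rot"])
E
```

```text
time_s: 14.0
position: [0.5255, -0.1334, 0.0176]
ee_rot: [-3.138, 0.003, 0.548]
wrist_force: [-0.5, -1.1, -0.7]
width: 0.0005
[-0.0791 -0.0372] [ 0.52549986 -0.13338148  0.01759625] [-3.13833091e+00  2.90008807e-03  5.47809208e-01]
```

```bash
python3 -m creep '[0,0,0,0.0135,0.008,0,1, 0,0,0,0,0.008,0,1, 0,0,0,0,0.003,0,1, 0,0,0,0,0,0,1]';python3 -m creep '[0,0,0,0,0.002,0,1, 0,0,0,0,0.002,0,1, 0,0,0,0,0,0,1]'
python3 -m creep '[0,0,0,0,0.0015,0,1, 0,0,0,0,0,0,1]'
python3 - <<'E'
from h import *
s=read_state();print(st(s["position"]),s["position"],s["ee_rot"])
E
```

```text
time_s: 14.4
position: [0.5486, -0.1436, 0.0206]
ee_rot: [3.141, -0.0, 0.547]
wrist_force: [-1.1, -0.1, -0.1]
width: 0.0005
time_s: 14.7
position: [0.5505, -0.1466, 0.0202]
ee_rot: [3.142, -0.0, 0.548]
wrist_force: [-0.3, 0.1, -0.1]
width: 0.0003
time_s: 14.9
position: [0.5513, -0.1477, 0.0201]
ee_rot: [-3.142, 0.0, 0.548]
wrist_force: [0.6, -0.7, -0.8]
width: 0.0005
[-0.0534 -0.0227] [ 0.55133829 -0.14772501  0.02011118] [-3.14157102e+00  8.35556708e-06  5.47808037e-01]
```

```bash
python3 -m creep '[0,0,0,0,0.001,0,1, 0,0,0,0,0,0,1]';python3 -m creep '[0,0,0,0,0.001,0,1, 0,0,0,0,0,0,1]'
```

```text
time_s: 15.1
position: [0.5517, -0.1485, 0.02]
ee_rot: [-3.141, 0.0, 0.548]
wrist_force: [-0.7, 1.4, 0.4]
width: 0.0002
time_s: 15.3
position: [0.5519, -0.1491, 0.0199]
ee_rot: [-3.141, 0.001, 0.548]
wrist_force: [-2.0, 4.1, 2.2]
width: 0.0006
```

```bash
python3 -m creep '[0,0,0,0,0.001,0,1, 0,0,0,0,0,0,1]'
```

```text
time_s: 15.5
position: [0.552, -0.1496, 0.0198]
ee_rot: [-3.14, 0.001, 0.548]
wrist_force: [-3.3, 7.3, 3.3]
width: 0.0006
```

The black jar is firm on the rail. Next, the white jar: back off, lift and go behind it.

```bash
python3 -m creep '[0,0,0,0,-0.012,0,1, 0,0,0,0,-0.012,0,1, 0,0,0,0,0,-0.04,1, 0,0,0,0,0,-0.03,1, 0,0,0,-0.035,-0.032,0,1, 0,0,0,-0.035,-0.032,0,1, 0,0,0,0,0,0,1, 0,0,0,0,0,0,1]'
python3 - <<'E'
from h import *
s=read_state();print(st(s["position"]),s["position"],s["ee_rot"])
p,d=camera("side"); cv2.imwrite("pics/s11.png",cv2.resize(p[180:330,200:400],None,fx=4,fy=4))
E
```

```text
time_s: 16.3
position: [0.4466, -0.111, 0.0904]
ee_rot: [3.141, -0.0, 0.548]
wrist_force: [-0.1, 0.6, 0.0]
width: 0.0007
[-0.1393 -0.093 ] [ 0.446584   -0.1110261   0.09036598] [ 3.14095237e+00 -4.60166873e-04  5.48003101e-01]
```

View pics/s11.png

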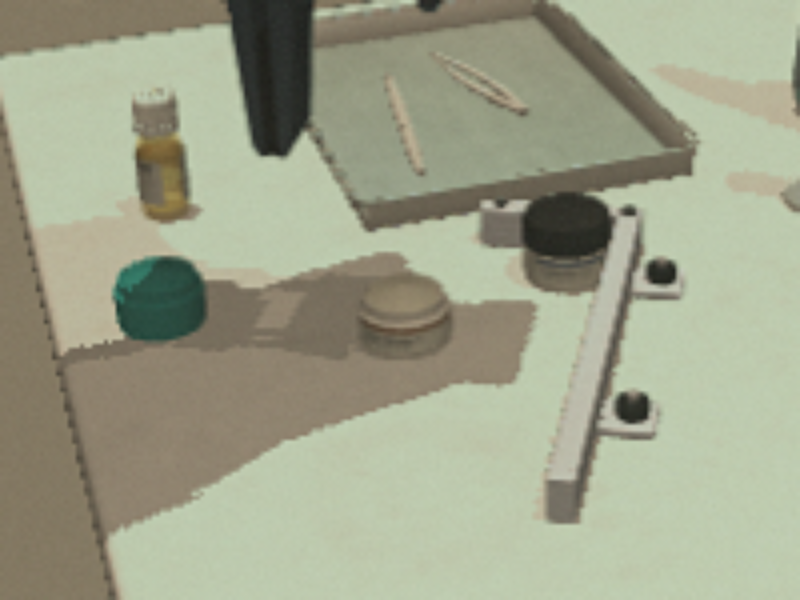

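The finger is behind the white jar (404,317) and in line with it; the black jar sits in the corner at (566,240).

```bash
python3 -m creep '[0,0,0,0,0,0.04,1, 0,0,0,0,0,0.032,1, 0,0,0,0,0,0,1, 0,0,0,0,0.009,0,1, 0,0,0,0,0.009,0,1, 0,0,0,0,0.009,0,1, 0,0,0,0,0.009,0,1, 0,0,0,0,0.009,0,1, 0,0,0,0,0,0,1]'
python3 - <<'E'
from h import *
s=read_state();print(st(s["position"]),s["position"],s["ee_rot"])
p,d=camera("side"); cv2.imwrite("pics/s12.png",cv2.resize(p[180:330,200:400],None,fx=4,fy=4))
for r in place_of("side","white_jar"): print(r["confidence"],st(w("side",r["xyz"])))
E
```

```text
time_s: 17.25
position: [0.4718, -0.1511, 0.0186]
ee_rot: [3.141, -0.001, 0.547]
wrist_force: [0.0, 0.6, -0.0]
width: 0.0005
[-0.0919 -0.0924] [ 0.47175077 -0.15114704  0.01856035] [ 3.14053129e+00 -8.02683470e-04  5.46934840e-01]
0.88 [-0.2099 -0.0846]
0.85 [-0.0886 -0.0894]
```

View pics/s12.png

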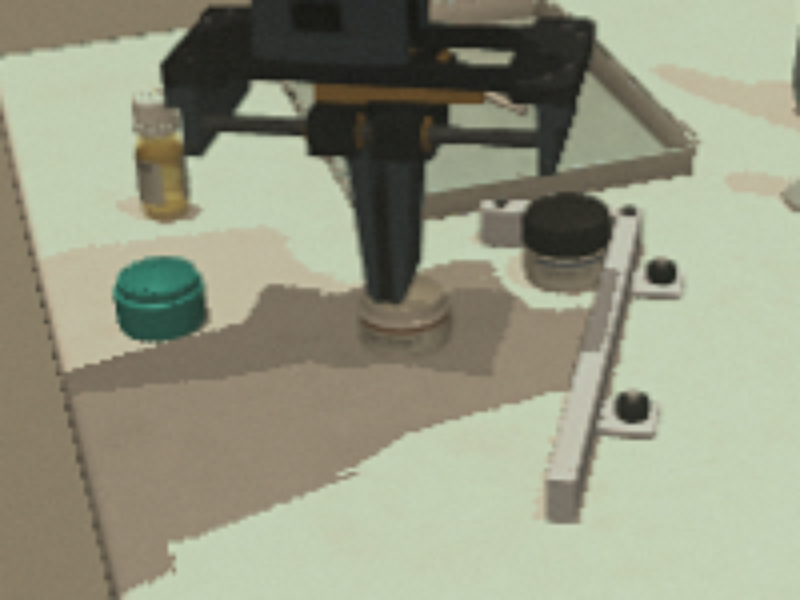

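The picture disagrees with my numbers: the white jar still looks unmoved and the finger overlaps its lid. I'll check this with depth before moving.

```bash
python3 - <<'E'
from h import *
s=read_state();print(s["position"],s["joint_positions"].round(3),s["wrist_force"])
p,d=camera("side"); cv2.imwrite("pics/s13.png",cv2.resize(p[220:280,270:330],None,fx=10,fy=10,interpolation=cv2.INTER_CUBIC))
E_=np.array(get_calibration("side")["extrinsics"]); print("cam",E_[:3,3])
def P(u,v):
    n=ray("side",[(u,v)]); o,r=n; q=o+r[0]*d[v,u]; return q.round(4),st(q)
for v in range(225,272,3): print(v,[ (P(u,v)[1].tolist(), P(u,v)[0][2]) for u in (294,297,301,306)])
E
```

```text
[ 0.47063726 -0.15013162  0.01813115] [-0.356  0.38   2.195  0.     0.566  0.668] [-0.88407293 -0.07997158  0.34600238]
cam [-0.04380377 -0.68177987  0.44971369]
225 [([-0.0972, -0.0934], np.float64(0.0833)), ([-0.0874, -0.1102], np.float64(0.0922)), ([-0.081, -0.1072], np.float64(0.0912)), ([-0.1137, 0.0708], np.float64(0.0009))]
228 [([-0.0936, -0.1083], np.float64(0.085)), ([-0.0885, -0.1073], np.float64(0.0848)), ([-0.0814, -0.1065], np.float64(0.0849)), ([0.0924, -0.8089], np.float64(0.4497))]
231 [([-0.0943, -0.107], np.float64(0.0784)), ([-0.088, -0.1102], np.float64(0.0804)), ([-0.082, -0.1051], np.float64(0.0782)), ([-0.1035, 0.0247], np.float64(0.0104))]
234 [([-0.0946, -0.1073], np.float64(0.0725)), ([-0.0888, -0.1082], np.float64(0.0734)), ([-0.0823, -0.105], np.float64(0.0722)), ([-0.1043, 0.0268], np.float64(0.0021))]
237 [([-0.0949, -0.1072], np.float64(0.0664)), ([-0.0894, -0.1072], np.float64(0.0667)), ([0.0924, -0.8089], np.float64(0.4497)), ([-0.1025, 0.0182], np.float64(-0.0004))]
240 [([-0.0955, -0.1065], np.float64(0.0599)), ([-0.0893, -0.1091], np.float64(0.061
[... 1112 characters left out ...]
.0207))]
261 [([-0.0965, -0.1118], np.float64(0.0191)), ([-0.0915, -0.1092], np.float64(0.018)), ([-0.0833, -0.112], np.float64(0.0203)), ([-0.0758, -0.1045], np.float64(0.0164))]
264 [([-0.0972, -0.1105], np.float64(0.0119)), ([-0.0916, -0.1102], np.float64(0.0122)), ([-0.0841, -0.1103], np.float64(0.0129)), ([-0.0757, -0.1062], np.float64(0.0111))]
267 [([-0.0976, -0.1106], np.float64(0.0054)), ([-0.0923, -0.1088], np.float64(0.0048)), ([-0.0846, -0.1095], np.float64(0.0059)), ([-0.0754, -0.1083], np.float64(0.0059))]
270 [([-0.0975, -0.1122], np.float64(-0.0001)), ([-0.0922, -0.1106], np.float64(-0.0006)), ([-0.0845, -0.1109], np.float64(0.0003)), ([-0.0752, -0.1106], np.float64(0.0009))]
```

View pics/s13.png

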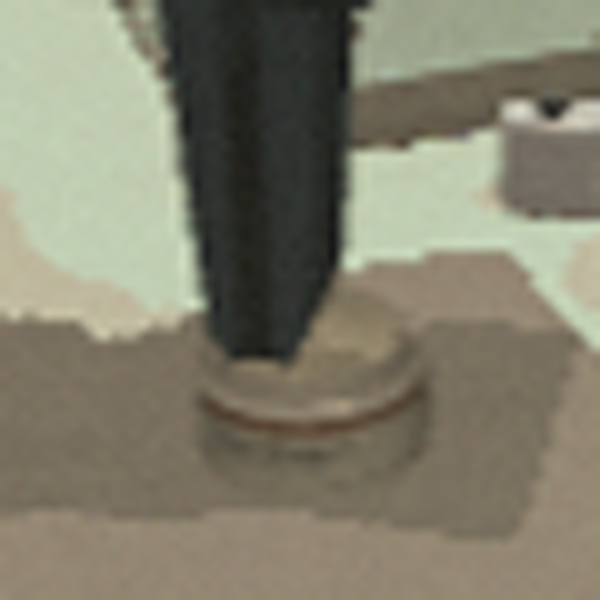

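The depth agrees with the picture: the finger occupies the jar's space, with no force, while the jar hasn't moved. I'll back out horizontally the way I came, which is safest, and look again.

```bash
python3 -m creep '[0,0,0,0,-0.009,0,1, 0,0,0,0,-0.009,0,1, 0,0,0,0,-0.009,0,1, 0,0,0,0,-0.009,0,1, 0,0,0,0,-0.009,0,1, 0,0,0,0,0,0,1]'
python3 - <<'E'
from h import *
s=read_state();print(s["position"],st(s["position"]))
p,d=camera("side"); cv2.imwrite("pics/s14.png",cv2.resize(p[180:330,200:400],None,fx=4,fy=4))
q,d=camera("top"); cv2.imwrite("pics/t14.png",ortho("top",q,.025,.40,.63,-.28,-.05,2600))
for c in("side","top"):
  for r in silhouettes(c,"white_jar"):
    y,x=np.nonzero(r["region"]);print(c,r["confidence"],x.mean().round(1),y.mean().round(1))
E
```

```text
time_s: 18.0
position: [0.4464, -0.1105, 0.018]
ee_rot: [-3.141, 0.001, 0.549]
wrist_force: [0.2, 0.0, -0.1]
width: 0.0007
[ 0.44635218 -0.11050422  0.01800688] [-0.1399 -0.0929]
side 0.62 239.6 254.3
side 0.59 300.6 258.8
side 0.44 346.0 377.9
```

View pics/s14.png

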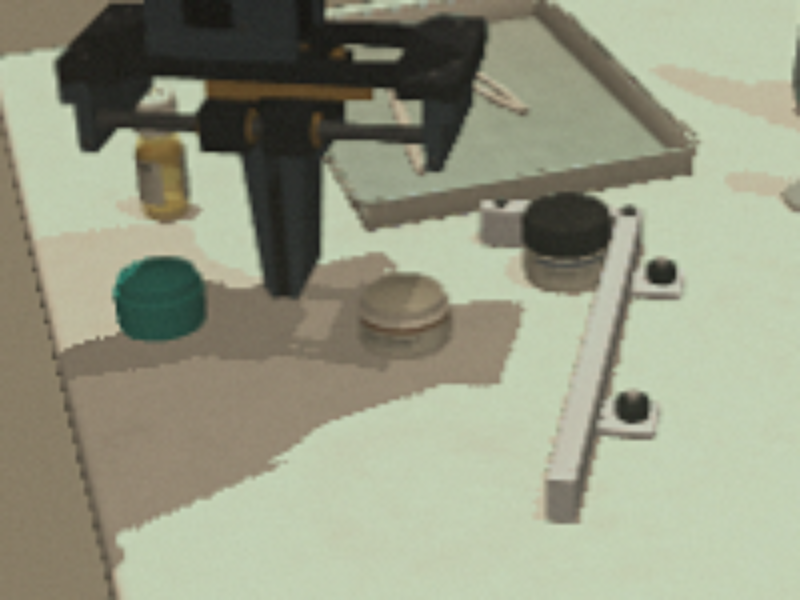

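View pics/t14.png

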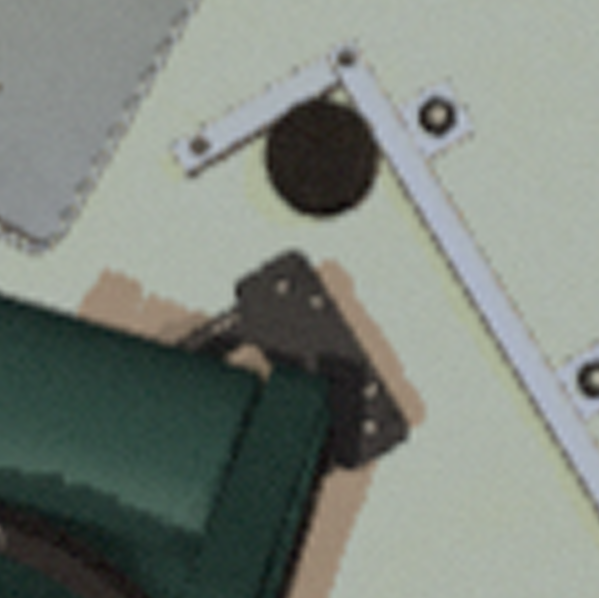

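The white jar is unmoved at (404,315) and the finger is clear behind it, so the first pass went through it without contact. I'll retry more slowly and slightly lower, checking the jar on the way.

```bash
python3 -m creep '[0,0,0,0,0.007,0.003,1, 0,0,0,0,0.007,0,1, 0,0,0,0,0.004,0,1, 0,0,0,0,0.004,0,1, 0,0,0,0,0.004,0,1, 0,0,0,0,0.004,0,1, 0,0,0,0,0,0,1]'
python3 - <<'E'
from h import *
s=read_state();print(s["position"],st(s["position"]))
p,d=camera("side"); cv2.imwrite("pics/s15.png",cv2.resize(p[180:330,200:400],None,fx=4,fy=4))
E
```

```text
time_s: 18.9
position: [0.4632, -0.1376, 0.0152]
ee_rot: [3.141, -0.0, 0.548]
wrist_force: [-0.3, 0.1, -0.8]
width: 0.0006
[ 0.46324684 -0.1375726   0.01515957] [-0.108  -0.0926]
```

View pics/s15.png

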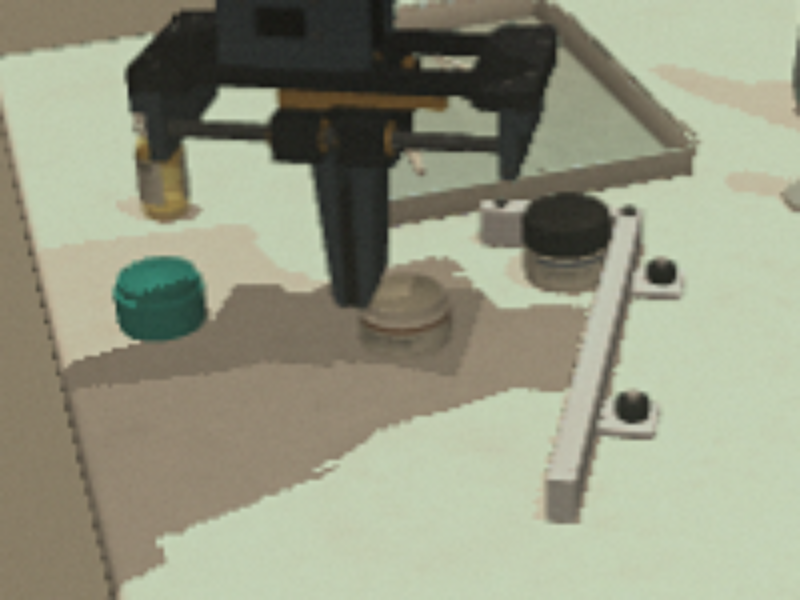

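Contact with the finger backs has no effect on the white jar: there is a 10 mm overlap, no force and no motion. The backs did move the black jar. I'll back out and try another part of the fingers: turn the tool 90° and push with the finger edges, slightly open as a cradle.

```bash
python3 -m creep '[0,0,0,0,-0.015,0,1, 0,0,0,0,-0.016,0,1, 0,0,0,0,0,-0.04,1, 0,0,0.145,0,0,-0.03,0.85, 0,0,0.145,0,0,0,0.85, 0,0,0.145,0,0,0,0.85, 0,0,0.145,0,0,0,0.85, 0,0,0.145,0,0,0,0.85, 0,0,0.145,0,0,0,0.85]'
python3 -m creep '[0,0,0.145,0,0,0,0.85, 0,0,0.145,0,0,0,0.85, 0,0,0.145,0,0,0,0.85, 0,0,0.145,0,0,0,0.85, 0,0,0.12,0,0,0,0.85, 0,0,0,0,0,0,0.85]'
python3 - <<'E'
from h import *
s=read_state();print(s["position"],st(s["position"]),s["ee_rot"],s["width"],s["joint_positions"][5])
E
```

```text
time_s: 19.85
position: [0.4456, -0.1094, 0.0849]
ee_rot: [-3.142, 0.001, -0.327]
wrist_force: [0.3, 0.4, -0.1]
width: 0.0137
time_s: 20.45
position: [0.4458, -0.1096, 0.0849]
ee_rot: [3.141, 0.001, -1.023]
wrist_force: [0.9, 0.1, 0.5]
width: 0.014
[ 0.44580556 -0.10957736  0.08488025] [-0.1409 -0.0929] [ 3.14116584e+00  5.28548070e-04 -1.02337537e+00] 0.013960649795110244 2.3023122007404337
```

```bash
python3 -m creep '[0,0,0,0,0,0.04,0.85, 0,0,0,0,0,0.028,0.85, 0,0,0,0,0,0,0.85, 0,0,0,0.006,0,0,0.85, 0,0,0,0.006,0,0,0.85, 0,0,0,0.006,0,0,0.85, 0,0,0,0.006,0,0,0.85, 0,0,0,0.006,0,0,0.85, 0,0,0,0,0,0,0.85]'
python3 - <<'E'
from h import *
s=read_state();print(s["position"],st(s["position"]))
p,d=camera("side"); cv2.imwrite("pics/s16.png",cv2.resize(p[180:330,200:400],None,fx=4,fy=4))
E
```

```text
time_s: 21.35
position: [0.4632, -0.1371, 0.0175]
ee_rot: [-3.141, -0.001, -1.023]
wrist_force: [-0.3, -0.4, -0.1]
width: 0.0137
[ 0.46315664 -0.13707825  0.01746616] [-0.1084 -0.0924]
```

View pics/s16.png

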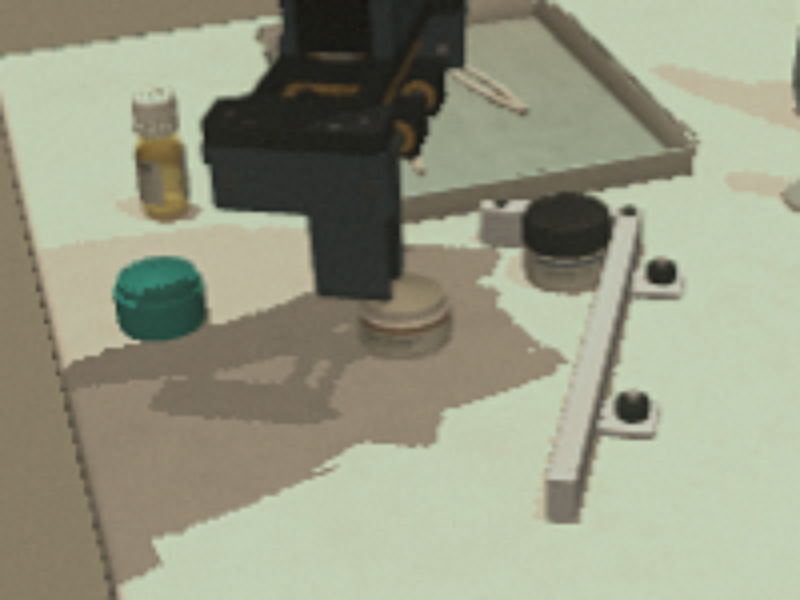

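Still no reaction: the edges overlap the jar's picture by 17 mm. Either the contact doesn't exist or the picture isn't showing where the jar really is. The rail tells these apart: a real jar ahead of the fingers must give a force near TCP sx −60 mm. I'll creep there.

```bash
python3 -m creep '[0,0,0,0.008,0,0,0.85, 0,0,0,0.008,0,0,0.85, 0,0,0,0.008,0,0,0.85, 0,0,0,0.008,0,0,0.85, 0,0,0,0.008,0,0,0.85, 0,0,0,0.004,0,0,0.85, 0,0,0,0,0,0,0.85]'
python3 -m creep '[0,0,0,0.002,0,0,0.85, 0,0,0,0.002,0,0,0.85, 0,0,0,0,0,0,0.85]'
python3 -m creep '[0,0,0,0.002,0,0,0.85, 0,0,0,0,0,0,0.85]'
python3 - <<'E'
from h import *
s=read_state();print(s["position"],st(s["position"]))
p,d=camera("side"); cv2.imwrite("pics/s17.png",cv2.resize(p[180:330,200:400],None,fx=4,fy=4))
E
```

```text
time_s: 22.1
position: [0.4857, -0.1743, 0.0171]
ee_rot: [-3.141, -0.0, -1.023]
wrist_force: [0.2, 0.2, 0.1]
width: 0.0135
time_s: 22.4
position: [0.4875, -0.1773, 0.0171]
ee_rot: [-3.142, -0.0, -1.022]
wrist_force: [0.6, -0.2, 0.1]
width: 0.0137
time_s: 22.6
position: [0.4886, -0.1791, 0.0171]
ee_rot: [-3.142, -0.0, -1.022]
wrist_force: [-0.2, -0.8, 0.1]
width: 0.0139
[ 0.48862089 -0.17905489  0.01714234] [-0.0593 -0.0925]
```

View pics/s17.png

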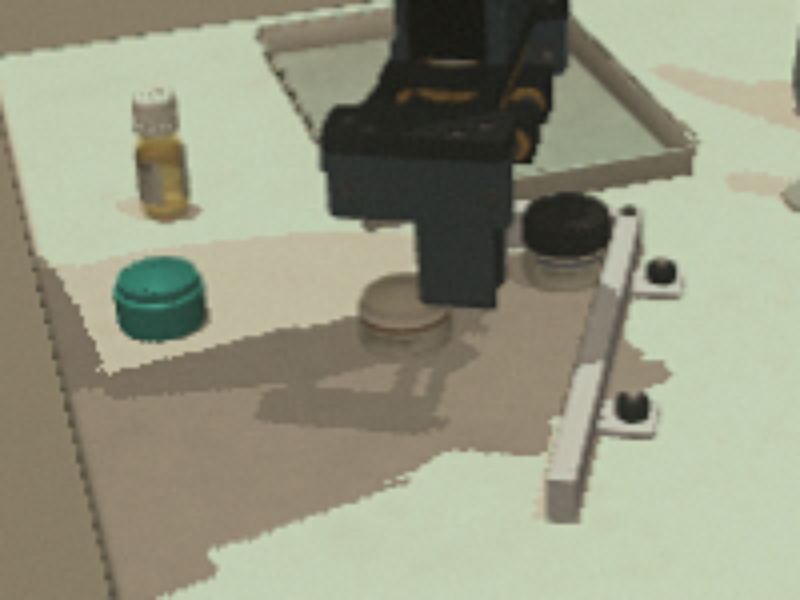

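```bash
python3 -m creep '[0,0,0,0.002,0,0,0.85, 0,0,0,0,0,0,0.85]'; python3 -m creep '[0,0,0,0.002,0,0,0.85, 0,0,0,0,0,0,0.85]'
```

```text
time_s: 22.85
position: [0.4897, -0.1808, 0.0171]
ee_rot: [-3.141, -0.0, -1.022]
wrist_force: [0.2, 1.2, -0.3]
width: 0.0137
time_s: 23.05
position: [0.4908, -0.1826, 0.0171]
ee_rot: [-3.141, -0.0, -1.022]
wrist_force: [-0.1, 0.6, -0.5]
width: 0.0137
```

```bash
python3 -m creep '[0,0,0,0.002,0,0,0.85, 0,0,0,0.002,0,0,0.85, 0,0,0,0,0,0,0.85]'; python3 - <<'E'
from h import *
s=read_state();print(s["position"],st(s["position"]))
E
```

```text
time_s: 23.35
position: [0.4929, -0.186, 0.0172]
ee_rot: [-3.141, -0.0, -1.022]
wrist_force: [-0.5, 0.0, -0.5]
width: 0.0138
[ 0.49288995 -0.18603158  0.01715636] [-0.0512 -0.0925]
```

There is no force even beyond the spot where a hidden jar would be pinched, so the jar really isn't reacting to the finger backs or edges. The pad faces and a very low sweep are still untried. Next I'll lift, straddle the jar and bring the pads in gently with 3 N, without lifting it.

```bash
python3 -m creep '[0,0,0,0,0,-0.04,0.85, 0,0,0,-0.018,0,-0.02,0.27, 0,0,0,-0.018,0,0,0.27, 0,0,0,0,0,0,0.27, 0,0,0,0,0,0,0.27, 0,0,0,0,0,0,0.27, 0,0,0,0,0,0,0.27, 0,0,0,0,0,0.035,0.27, 0,0,0,0,0,0.03,0.27, 0,0,0,0,0,0,0.27]' 3
python3 - <<'E'
from h import *
s=read_state();print(s["position"],st(s["position"]),s["width"])
p,d=camera("side"); cv2.imwrite("pics/s18.png",cv2.resize(p[180:330,200:400],None,fx=4,fy=4))
E
```

```text
time_s: 24.35
position: [0.4716, -0.1545, 0.009]
ee_rot: [3.138, 0.005, -1.023]
wrist_force: [-0.5, 0.1, 1.1]
width: 0.0668
[ 0.47164192 -0.15446576  0.00900131] [-0.0892 -0.0942] 0.06676809649115537
```

View pics/s18.png

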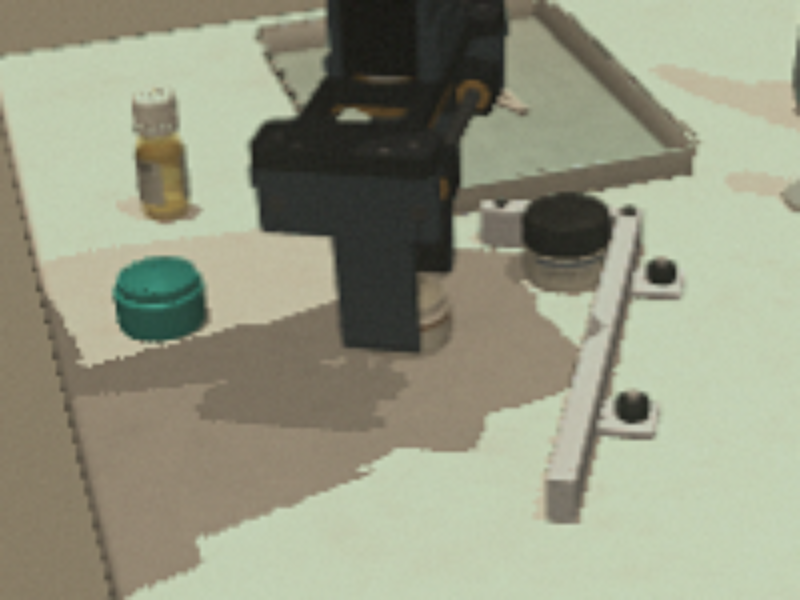

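```bash
python3 -m creep '[0,0,0,0,0,-0.006,0.27, 0,0,0,0,0,0,0.4, 0,0,0,0,0,0,0.5, 0,0,0,0,0,0,0.58, 0,0,0,0,0,0,0.58, 0,0,0,0,0,0,0.58, 0,0,0,0,0,0,0.58, 0,0,0,0,0,0,0.58]' 3
```

```text
time_s: 25.2
position: [0.4738, -0.1551, 0.018]
ee_rot: [3.142, 0.0, -1.022]
wrist_force: [-0.1, 0.1, 0.7]
width: 0.0387
```

```bash
python3 -m creep '[0,0,0,0,0,0,0.27, 0,0,0,0,0,0,0.27, 0,0,0,0,0,0,0.27, 0,0,0,0,0,0.006,0.27, 0,0,0,0,0,0,0.5, 0,0,0,0,0,0,0.8, 0,0,0,0,0,0,0.8, 0,0,0,0,0,0,0.8, 0,0,0,0,0,0,0.8, 0,0,0,0,0,0,0.8]' 3
python3 - <<'E'
from h import *
s=read_state();print(s["position"],st(s["position"]),s["width"])
p,d=camera("side"); cv2.imwrite("pics/s19.png",cv2.resize(p[180:330,200:400],None,fx=4,fy=4))
E
```

```text
time_s: 26.2
position: [0.4739, -0.1551, 0.0121]
ee_rot: [3.142, 0.0, -1.022]
wrist_force: [-0.5, -0.7, -1.3]
width: 0.0423
[ 0.47386395 -0.15507252  0.01212657] [-0.0875 -0.0926] 0.04225705599861419
```

View pics/s19.png

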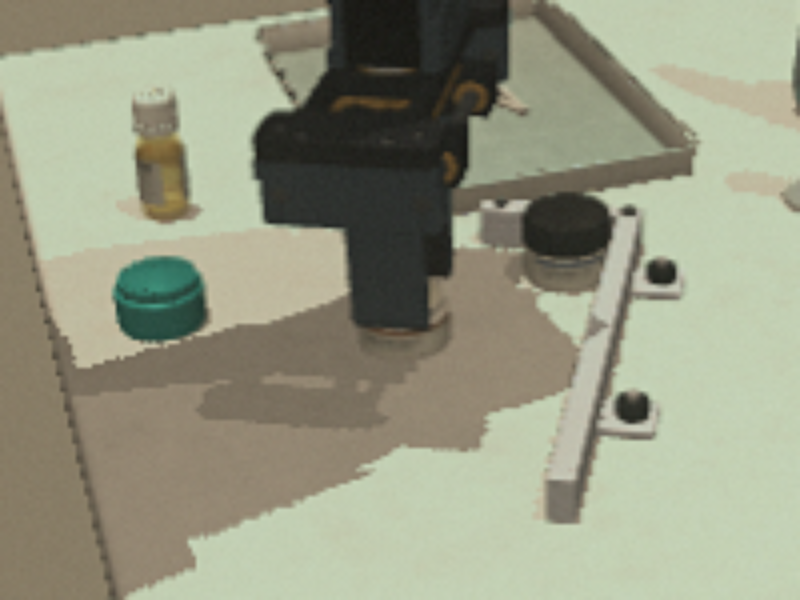

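The opening reads 42 mm, which could be the jar's diameter or fingers still on their way. I'll wait and see.

```bash
python3 -m creep '[0,0,0,0,0,0,0.8, 0,0,0,0,0,0,0.8, 0,0,0,0,0,0,0.8]' 3
python3 - <<'E'
from h import *
s=read_state();print(st(s["position"]),s["width"])
p,d=camera("side"); cv2.imwrite("pics/s20.png",cv2.resize(p[220:280,270:330],None,fx=10,fy=10,interpolation=cv2.INTER_CUBIC))
E
```

```text
time_s: 26.55
position: [0.4739, -0.1551, 0.0121]
ee_rot: [3.142, 0.0, -1.022]
wrist_force: [0.9, 0.2, -0.1]
width: 0.0424
[-0.0875 -0.0926] 0.04240675801506017
```

View pics/s20.png

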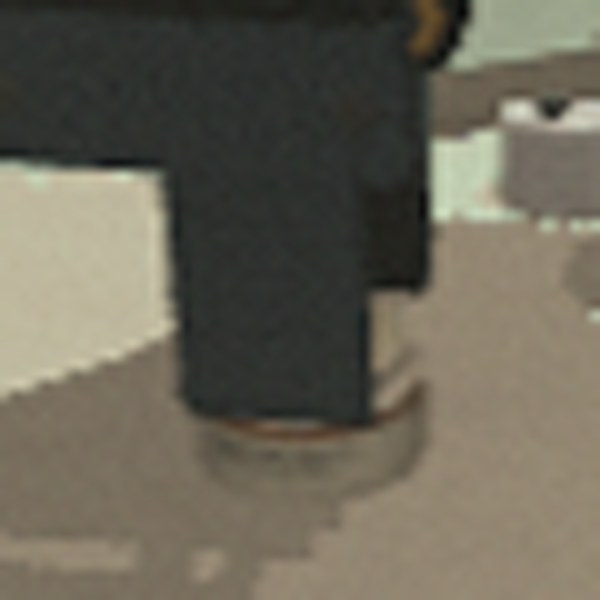

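```bash
python3 - <<'E'
from h import *
p,d=camera("side")
def P(u,v):
    o,r=ray("side",[(u,v)]); q=o+r[0]*d[v,u]; return [*st(q).tolist(),q[2].round(4)]
for v in range(246,274,2): print(v,P(293,v),P(299,v),P(304,v),P(309,v))
s=read_state(); print(s["width"])
E
```

```text
246 [-0.0932, -0.1243, np.float64(0.0576)] [-0.0827, -0.1228, np.float64(0.0576)] [-0.0738, -0.1225, np.float64(0.058)] [-0.0772, -0.0681, np.float64(0.0277)]
248 [-0.0936, -0.1235, np.float64(0.0531)] [-0.0823, -0.1253, np.float64(0.0549)] [-0.0734, -0.1246, np.float64(0.0552)] [-0.0767, -0.0711, np.float64(0.0251)]
250 [-0.0939, -0.1235, np.float64(0.049)] [-0.0827, -0.1244, np.float64(0.0504)] [-0.0741, -0.1224, np.float64(0.0499)] [-0.0851, -0.0353, np.float64(-0.0001)]
252 [-0.0944, -0.1226, np.float64(0.0444)] [-0.0838, -0.1209, np.float64(0.0442)] [-0.0741, -0.1233, np.float64(0.0463)] [-0.0736, -0.0862, np.float64(0.0252)]
254 [-0.0948, -0.122, np.float64(0.0399)] [-0.0837, -0.1222, np.float64(0.0408)] [-0.0742, -0.1238, np.float64(0.0425)] [-0.0723, -0.0927, np.float64(0.0247)]
256 [-0.0952, -0.1214, np.float64(0.0353)] [-0.0839, -0.1221, np.float64(0.0367)] [-0.0742, -0.1247, np.float64(0.0389)] [-0.0715, -0.0966, np.float64(0.0228)]
258 [-0.0948, -0.1235, np.float64(0.0325)] [-0.0843, -0.1214, np.float64(0.0321)] [-0.0747, -0.123, np.float64(0.0338)] [-0.0709, -0.1, np.flo
[... 442 characters left out ...]
(0.0129)] [-0.0714, -0.1001, np.float64(0.0077)]
266 [-0.099, -0.112, np.float64(0.0083)] [-0.0878, -0.1114, np.float64(0.0089)] [-0.0792, -0.108, np.float64(0.0076)] [-0.0715, -0.1004, np.float64(0.0036)]
268 [-0.1002, -0.1084, np.float64(0.0017)] [-0.0875, -0.1132, np.float64(0.0057)] [-0.0789, -0.11, np.float64(0.0045)] [-0.0714, -0.1019, np.float64(0.0001)]
270 [-0.0993, -0.1126, np.float64(0.0)] [-0.0879, -0.1126, np.float64(0.001)] [-0.079, -0.1105, np.float64(0.0005)] [-0.0698, -0.1094, np.float64(0.0006)]
272 [-0.0981, -0.1179, np.float64(-0.0009)] [-0.0867, -0.118, np.float64(0.0002)] [-0.0775, -0.1175, np.float64(0.0007)] [-0.0687, -0.1148, np.float64(-0.0003)]
0.042399674004197134
```

This explains it. Depth puts the finger bottom at z ≈ 25 mm while the TCP reads 12 mm, so the tips really are about 23 mm higher than the given tip extent says. My sweeps went over the 29 mm white jar, whereas the 35 mm black jar was still caught by its lid. From here I'll use measured tip height = TCP z + 12 mm. Now to open, rise, and confirm the offset beside the jar.

```bash
python3 -m creep '[0,0,0,0,0,0,0.27, 0,0,0,0,0,0,0.27, 0,0,0,0,0,0,0.27, 0,0,0,0,0,0,0.27, 0,0,0,0,0,-0.025,0.9, 0,0,0,-0.027,0,0,0.9, 0,0,0,-0.027,0,0,0.9, 0,0,0,0,0,0,0.9, 0,0,0,0,0,0,0.9, 0,0,0,0,0,0.025,0.9]' 10
python3 - <<'E'
from h import *
s=read_state();print(st(s["position"]),s["position"],s["width"])
p,d=camera("side"); cv2.imwrite("pics/s21.png",cv2.resize(p[180:330,200:400],None,fx=4,fy=4))
def P(u,v):
    o,r=ray("side",[(u,v)]); q=o+r[0]*d[v,u]; return [*st(q).tolist(),q[2].round(4)]
for v in range(236,266,2): print(v,P(278,v),P(284,v),P(290,v))
E
```

```text
time_s: 27.65
position: [0.4486, -0.1101, 0.0139]
ee_rot: [-3.138, -0.004, -1.022]
wrist_force: [1.0, 0.3, -0.5]
width: 0.0217
[-0.139  -0.0908] [ 0.44859626 -0.11011121  0.01394872] 0.021724255304908013
236 [-0.1232, -0.1113, np.float64(0.0686)] [-0.1234, -0.0726, np.float64(0.0483)] [-0.1358, 0.0142, np.float64(0.0019)]
238 [-0.123, -0.1129, np.float64(0.0655)] [-0.1232, -0.0744, np.float64(0.045)] [-0.1343, 0.0078, np.float64(0.0006)]
240 [-0.1237, -0.1115, np.float64(0.0605)] [-0.1234, -0.0745, np.float64(0.0408)] [-0.132, -0.0016, np.float64(0.0011)]
242 [-0.1234, -0.1135, np.float64(0.0576)] [-0.1235, -0.0752, np.float64(0.0369)] [-0.1302, -0.0093, np.float64(0.0007)]
244 [-0.1242, -0.1119, np.float64(0.0526)] [-0.1237, -0.0756, np.float64(0.0328)] [-0.1287, -0.0157, np.float64(-0.0004)]
246 [-0.1251, -0.11, np.float64(0.0473)] [-0.1243, -0.0746, np.float64(0.0278)] [-0.1264, -0.0248, np.float64(0.0001)]
248 [-0.1251, -0.1109, np.float64(0.0437)] [-0.1361, -0.0357, np.float64(0.0008)] [0.0924, -0.8089, np.float64(0.4497)]
250 [-0.125, -0.1124, np.float64(0.0404)] [-0.1349, -0.0
[... 208 characters left out ...]
, np.float64(0.0307)] [-0.1303, -0.0584, np.float64(0.0005)] [-0.1066, -0.0994, np.float64(0.026)]
256 [-0.1409, -0.0647, np.float64(-0.0012)] [-0.1286, -0.0651, np.float64(-0.0)] [-0.107, -0.0992, np.float64(0.0215)]
258 [-0.139, -0.0717, np.float64(-0.0015)] [-0.1263, -0.0739, np.float64(0.0009)] [-0.1059, -0.104, np.float64(0.0201)]
260 [-0.1362, -0.0817, np.float64(0.0002)] [-0.1249, -0.0795, np.float64(-0.0002)] [-0.1047, -0.1092, np.float64(0.019)]
262 [-0.1345, -0.088, np.float64(-0.0004)] [-0.1223, -0.0893, np.float64(0.0014)] [-0.105, -0.1088, np.float64(0.0145)]
264 [-0.1322, -0.0966, np.float64(0.0005)] [-0.1215, -0.0929, np.float64(-0.0008)] [-0.1065, -0.1047, np.float64(0.0076)]
```

View pics/s21.png

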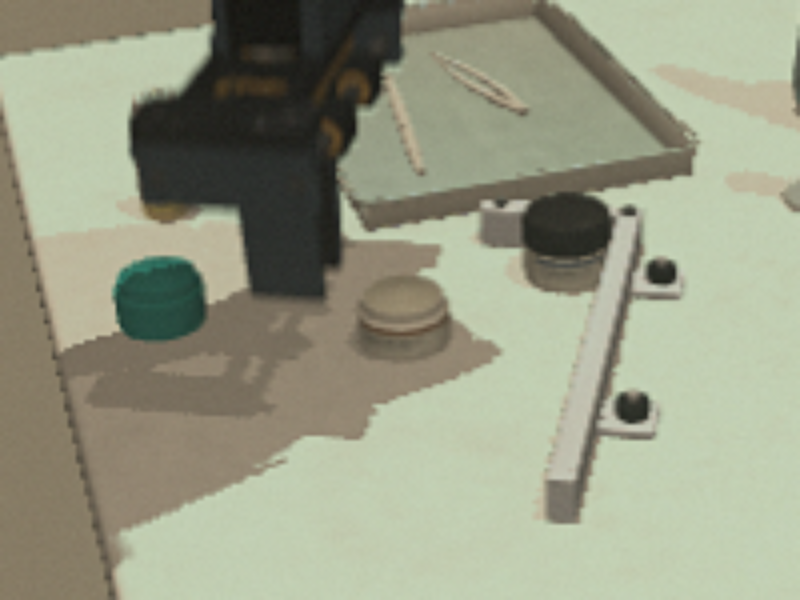

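Confirmed: the finger bottom is at z ≈ 27 mm with the TCP at 14 mm. I'll go down in guarded steps.

```bash
python3 -m creep '[0,0,0,0,0,0.007,0.85, 0,0,0,0,0,0.005,0.85, 0,0,0,0,0,0,0.85]'
python3 -m creep '[0,0,0,0,-0.001,0.005,0.85, 0,0,0,0,0,0,0.85]'
python3 - <<'E'
from h import *
s=read_state();print(st(s["position"]),s["position"],s["width"])
p,d=camera("side"); cv2.imwrite("pics/s22.png",cv2.resize(p[180:330,200:400],None,fx=4,fy=4))
def P(u,v):
    o,r=ray("side",[(u,v)]); q=o+r[0]*d[v,u]; return [*st(q).tolist(),q[2].round(4)]
for v in range(250,272,2): print(v,P(270,v),P(276,v))
E
```

```text
time_s: 28.0
position: [0.4457, -0.1092, -0.0001]
ee_rot: [3.141, 0.0, -1.022]
wrist_force: [0.0, -0.1, 0.2]
width: 0.0136
time_s: 28.2
position: [0.4467, -0.1085, -0.005]
ee_rot: [-3.142, -0.0, -1.022]
wrist_force: [0.6, 0.1, 0.7]
width: 0.0139
[-0.1414 -0.0915] [ 0.44672589 -0.10849579 -0.00501365] 0.013877675800328065
250 [-0.1407, -0.1108, np.float64(0.0383)] [-0.1301, -0.108, np.float64(0.0375)]
252 [-0.1417, -0.1086, np.float64(0.0327)] [-0.1302, -0.1088, np.float64(0.0337)]
254 [-0.1426, -0.1071, np.float64(0.0276)] [-0.1309, -0.1078, np.float64(0.0289)]
256 [-0.1422, -0.1093, np.float64(0.0246)] [-0.1308, -0.1091, np.float64(0.0254)]
258 [-0.1432, -0.1073, np.float64(0.0191)] [-0.1315, -0.108, np.float64(0.0204)]
260 [-0.1439, -0.1066, np.float64(0.0143)] [-0.1327, -0.105, np.float64(0.0143)]
262 [-0.1444, -0.1062, np.float64(0.0097)] [-0.1329, -0.1054, np.float64(0.0102)]
264 [-0.1473, -0.0986, np.float64(0.0004)] [-0.1362, -0.0963, np.float64(0.0)]
266 [-0.1447, -0.1072, np.float64(0.0015)] [-0.1344, -0.1028, np.float64(-0.0003)]
268 [-0.1441, -0.1103, np.float64(-0.0009)] [-0.1324, -0.1102, np.float64(0.0)]
270 [-0.1411, -0.1202, np.float64(0.0011)] [-0.1305, -0.1172, np.float64(0.0001)]
```

View pics/s22.png

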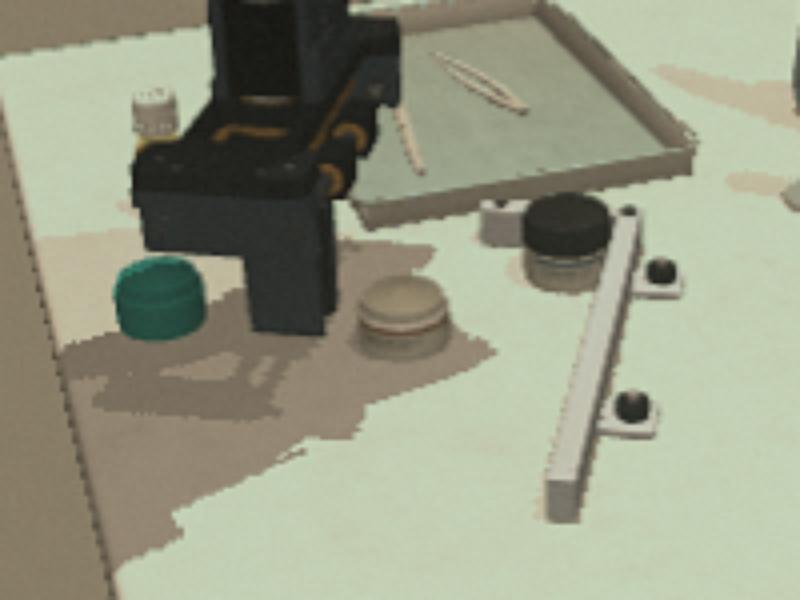

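The finger tips are now about 8 mm over the bench, behind the white jar. Pushing toward the rail.

```bash
python3 -m creep '[0,0,0,0.006,0,0,0.85, 0,0,0,0.006,0,0,0.85, 0,0,0,0.006,0,0,0.85, 0,0,0,0.006,0,0,0.85, 0,0,0,0.006,0,0,0.85, 0,0,0,0.006,0,0,0.85, 0,0,0,0,0,0,0.85]'
python3 - <<'E'
from h import *
s=read_state();print(st(s["position"]),s["position"],s["width"])
p,d=camera("side"); cv2.imwrite("pics/s23.png",cv2.resize(p[180:330,200:400],None,fx=4,fy=4))
for r in place_of("side","white_jar"): print(r["confidence"],st(w("side",r["xyz"])))
E
```

```text
time_s: 28.95
position: [0.4659, -0.1399, -0.0048]
ee_rot: [-3.141, -0.0, -1.023]
wrist_force: [-0.9, 0.6, -0.6]
width: 0.0135
[-0.1046 -0.0915] [ 0.46594904 -0.13988657 -0.00483188] 0.013531000428510164
0.73 [-0.0662 -0.0893]
```

View pics/s23.png

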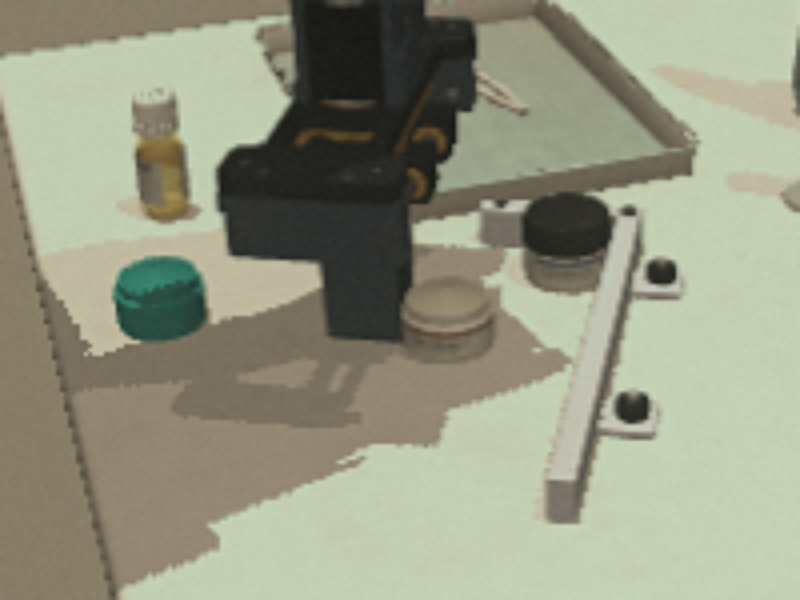

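The white jar now moves with the fingers. Before going on, I'll check the clearance of the carrier's underside over the black jar.

```bash
python3 -m creep '[0,0,0,0.006,0,0,0.85, 0,0,0,0.006,0,0,0.85, 0,0,0,0.006,0,0,0.85, 0,0,0,0,0,0,0.85]'
python3 - <<'E'
from h import *
s=read_state();print(st(s["position"]),s["position"],s["wrist_force"])
p,d=camera("side"); cv2.imwrite("pics/s24.png",cv2.resize(p[180:330,200:400],None,fx=4,fy=4))
def P(u,v):
    o,r=ray("side",[(u,v)]); q=o+r[0]*d[v,u]; return [*st(q).tolist(),q[2].round(4)]
for v in range(232,250,2): print(v,P(276,v),P(282,v))
E
```

```text
time_s: 29.45
position: [0.4755, -0.1553, -0.0048]
ee_rot: [-3.141, -0.001, -1.023]
wrist_force: [-0.5, -0.5, 0.2]
width: 0.0142
[-0.0865 -0.0914] [ 0.47545904 -0.15530367 -0.0047777 ] [-0.5119055  -0.51372543  0.18605218]
232 [-0.1057, -0.1771, np.float64(0.1117)] [-0.0956, -0.1774, np.float64(0.1125)]
234 [-0.106, -0.1768, np.float64(0.1078)] [-0.0956, -0.1781, np.float64(0.1092)]
236 [-0.1073, -0.1736, np.float64(0.1024)] [-0.0975, -0.1727, np.float64(0.1026)]
238 [-0.1084, -0.1709, np.float64(0.0972)] [-0.0982, -0.1711, np.float64(0.098)]
240 [-0.1083, -0.1722, np.float64(0.0942)] [-0.0986, -0.1704, np.float64(0.0939)]
242 [-0.1088, -0.1715, np.float64(0.0901)] [-0.098, -0.1734, np.float64(0.0919)]
244 [-0.1094, -0.1708, np.float64(0.0859)] [-0.0991, -0.1708, np.float64(0.0866)]
246 [-0.1546, -0.0287, np.float64(0.0002)] [-0.1424, -0.0274, np.float64(0.0004)]
248 [-0.1523, -0.0372, np.float64(0.0005)] [-0.1403, -0.0354, np.float64(0.0004)]
```

View pics/s24.png

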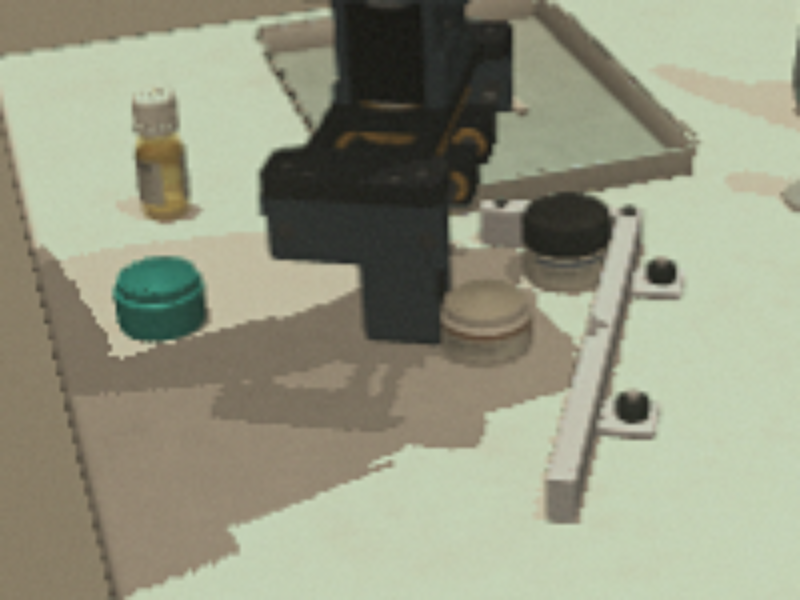

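The underside is at 86 mm, which is plenty of clearance. Continuing to the rail.

```bash
python3 -m creep '[0,0,0,0.006,0,0,0.85, 0,0,0,0.006,0,0,0.85, 0,0,0,0.006,0,0,0.85, 0,0,0,0.004,0,0,0.85, 0,0,0,0,0,0,0.85]'
python3 -m creep '[0,0,0,0.002,0,0,0.85, 0,0,0,0,0,0,0.85]'
python3 -m creep '[0,0,0,0.0015,0,0,0.85, 0,0,0,0,0,0,0.85]'
python3 - <<'E'
from h import *
s=read_state();print(st(s["position"]))
p,d=camera("side"); cv2.imwrite("pics/s25.png",cv2.resize(p[180:330,200:400],None,fx=4,fy=4))
E
```

```text
time_s: 30.0
position: [0.4867, -0.1739, -0.0049]
ee_rot: [-3.141, -0.0, -1.023]
wrist_force: [-0.1, 0.5, 0.4]
width: 0.0141
time_s: 30.2
position: [0.4873, -0.1751, -0.0049]
ee_rot: [3.142, -0.0, -1.022]
wrist_force: [-0.5, -0.3, -0.4]
width: 0.0139
time_s: 30.4
position: [0.4881, -0.1763, -0.0049]
ee_rot: [3.142, -0.0, -1.022]
wrist_force: [-0.1, -0.2, 0.4]
width: 0.0137
[-0.0619 -0.0916]
```

View pics/s25.png

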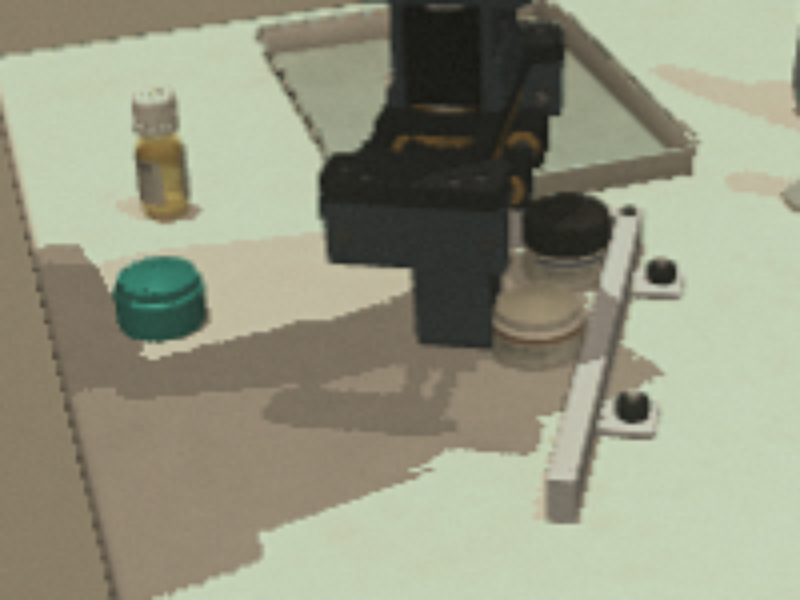

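```bash
python3 -m creep '[0,0,0,0.0015,0,0,0.85, 0,0,0,0,0,0,0.85]'
python3 -m creep '[0,0,0,0.0015,0,0,0.85, 0,0,0,0,0,0,0.85]'
```

```text
time_s: 30.65
position: [0.4889, -0.1777, -0.0049]
ee_rot: [-3.142, -0.0, -1.022]
wrist_force: [-0.1, -0.6, -0.2]
width: 0.0135
time_s: 30.85
position: [0.4897, -0.179, -0.0049]
ee_rot: [-3.142, -0.0, -1.022]
wrist_force: [-0.2, 0.2, -0.7]
width: 0.0139
```

```bash
python3 -m creep '[0,0,0,0.0015,0,0,0.85, 0,0,0,0,0,0,0.85]'
```

```text
time_s: 31.05
position: [0.4898, -0.1797, -0.005]
ee_rot: [3.141, 0.002, -1.022]
wrist_force: [-2.4, 6.4, 4.3]
width: 0.0136
```

The white jar is on the rail (7 N). Next I'll back off, go round to its free side and push along the rail.

```bash
python3 -m creep '[0,0,0,-0.012,0,0,0.85, 0,0,0,0,0,-0.03,1, 0,0,0,0,0,-0.03,1, 0,0,0,0.02,0.026,0,1, 0,0,0,0.02,0.026,0,1, 0,0,0,0,0,0,1, 0,0,0,0,0,0,1]'
python3 - <<'E'
from h import *
s=read_state();print(st(s["position"]),s["position"],s["width"])
p,d=camera("side"); cv2.imwrite("pics/s26.png",cv2.resize(p[180:330,200:400],None,fx=4,fy=4))
E
```

```text
time_s: 31.75
position: [0.4601, -0.231, 0.055]
ee_rot: [3.142, 0.0, -1.024]
wrist_force: [0.1, -0.2, 0.4]
width: 0.0004
[-0.0298 -0.1439] [ 0.46014623 -0.23098688  0.05499291] 0.0003809299344388771
```

View pics/s26.png

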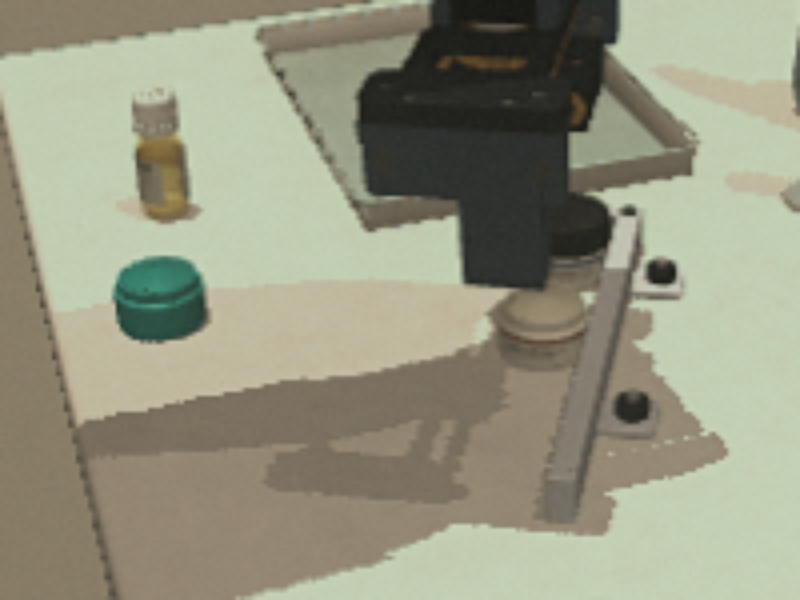

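```bash
python3 -m creep '[0,0,0,0.004,0,0.02,1, 0,0,0.1,0,0,0.02,1, 0,0,0,0,0,0.02,1, 0,0,0,0,0,0,1, 0,0,0,-0.0005,-0.006,0,1, 0,0,0,-0.0005,-0.006,0,1, 0,0,0,-0.0005,-0.006,0,1, 0,0,0,-0.0005,-0.006,0,1, 0,0,0,-0.0005,-0.006,0,1, 0,0,0,0,0,0,1]'
python3 - <<'E'
from h import *
s=read_state();print(st(s["position"]),s["position"],s["ee_rot"])
p,d=camera("side"); cv2.imwrite("pics/s27.png",cv2.resize(p[180:330,200:400],None,fx=4,fy=4))
E
```

```text
time_s: 32.8
position: [0.4895, -0.219, -0.0046]
ee_rot: [-3.141, -0.0, -1.122]
wrist_force: [0.4, -0.3, -0.4]
width: 0.0005
[-0.0248 -0.1126] [ 0.48947535 -0.21904236 -0.00464233] [-3.14115494e+00 -4.93744442e-04 -1.12164456e+00]
```

View pics/s27.png

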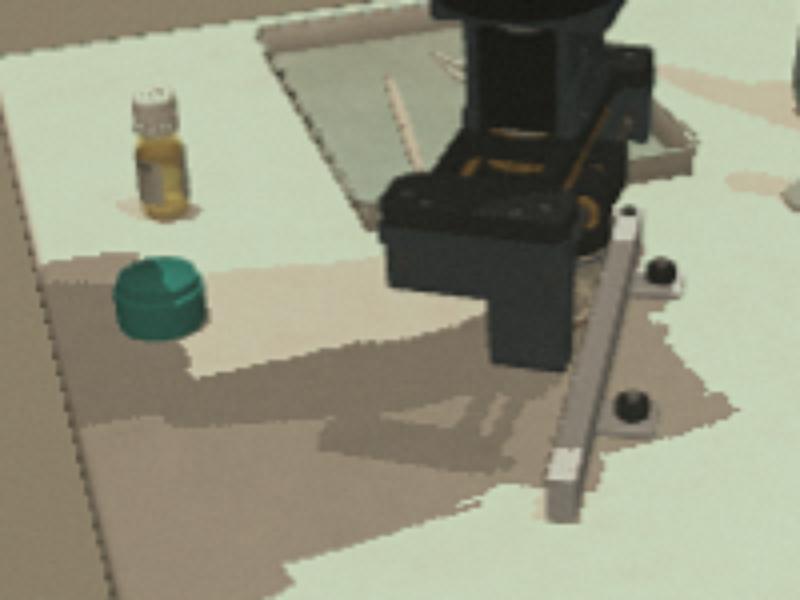

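```bash
python3 -m creep '[0,0,0,-0.0003,-0.004,0,1, 0,0,0,-0.0003,-0.004,0,1, 0,0,0,-0.0003,-0.004,0,1, 0,0,0,0,0,0,1]'
python3 -m creep '[0,0,0,-0.0001,-0.0015,0,1, 0,0,0,0,0,0,1]'
python3 -m creep '[0,0,0,-0.0001,-0.0015,0,1, 0,0,0,0,0,0,1]'
python3 - <<'E'
from h import *
s=read_state();print(st(s["position"]))
E
```

```text
time_s: 33.25
position: [0.4994, -0.2131, -0.0049]
ee_rot: [-3.142, -0.0, -1.122]
wrist_force: [0.4, -0.1, 0.5]
width: 0.0004
time_s: 33.45
position: [0.5005, -0.2125, -0.0049]
ee_rot: [-3.141, -0.0, -1.122]
wrist_force: [-1.6, 0.8, -0.5]
width: 0.0
time_s: 33.65
position: [0.5017, -0.2118, -0.0049]
ee_rot: [3.142, 0.0, -1.122]
wrist_force: [-0.8, -0.2, 0.1]
width: 0.0009
[-0.0246 -0.0984]
```

```bash
python3 -m creep '[0,0,0,-0.0001,-0.0015,0,1, 0,0,0,0,0,0,1]'
python3 -m creep '[0,0,0,-0.0001,-0.0015,0,1, 0,0,0,0,0,0,1]'
```

```text
time_s: 33.85
position: [0.503, -0.211, -0.0049]
ee_rot: [3.142, 0.0, -1.122]
wrist_force: [-0.7, 0.2, 0.2]
width: 0.0002
time_s: 34.05
position: [0.5044, -0.2102, -0.0049]
ee_rot: [3.142, 0.0, -1.122]
wrist_force: [-1.6, -0.4, 0.6]
width: 0.0002
```

```bash
python3 -m creep '[0,0,0,-0.0001,-0.0010,0,1, 0,0,0,0,0,0,1]'
```

```text
time_s: 34.25
position: [0.5052, -0.2098, -0.0049]
ee_rot: [3.142, 0.0, -1.122]
wrist_force: [-1.5, 0.0, 0.4]
width: 0.0005
```

```bash
python3 -m creep '[0,0,0,-0.0001,-0.0010,0,1, 0,0,0,0,0,0,1]'
```

```text
time_s: 34.45
position: [0.5057, -0.2093, -0.005]
ee_rot: [3.141, 0.0, -1.122]
wrist_force: [-4.1, -1.9, 0.9]
width: 0.0004
```

```bash
python3 -m creep '[0,0,0,-0.0001,-0.0010,0,1, 0,0,0,0,0,0,1]'; python3 - <<'E'
from h import *
s=read_state();print(st(s["position"]))
E
```

```text
time_s: 34.65
position: [0.506, -0.2089, -0.005]
ee_rot: [3.14, 0.001, -1.122]
wrist_force: [-8.8, -5.7, 3.8]
width: 0.0004
[-0.0248 -0.0932]
```

White is pressed against black, and black against the end stop (10 N). I'll back off straight, lift, get out of the way and inspect.

```bash
python3 -m creep '[0,0,0,0.001,0.01,0,1, 0,0,0,0.001,0.01,0,1, 0,0,0,0,0,-0.04,1, 0,0,0,0,0.01,-0.04,1, 0,0,0,-0.02,0.04,-0.03,1, 0,0,0,-0.02,0.04,0,1, 0,0,0,-0.02,0.04,0,1, 0,0,0,-0.02,0.04,0,1, 0,0,0,0,0,0,1]'
python3 - <<'E'
from h import *
s=read_state();print(st(s["position"]),s["position"])
p,d=camera("side"); cv2.imwrite("pics/s30.png",cv2.resize(p[200:300,290:390],None,fx=6,fy=6,interpolation=cv2.INTER_CUBIC))
q,d=camera("top"); cv2.imwrite("pics/t30.png",ortho("top",q,.03,.48,.63,-.27,-.09,4000)); cv2.imwrite("pics/t30f.png",q)
for c in ("side","top"):
  for n in ("black_jar","white_jar"):
    for r in place_of(c,n): print(c,n,round(r["confidence"],2),st(w(c,r["xyz"])))
for n,z in (("black_jar",.033),("white_jar",.022)):
    for r in silhouettes("top",n):
      y,x=np.nonzero(r["region"]);print(n,r["confidence"],x.mean(),y.mean(),st(pz("top",[(x.mean(),y.mean())],z)[0]))
E
```

```text
time_s: 35.55
position: [0.3003, -0.2196, 0.1023]
ee_rot: [3.141, 0.002, -1.124]
wrist_force: [1.2, -0.3, -0.2]
width: 0.0006
[-0.1228 -0.2744] [ 0.30031685 -0.21959812  0.10228547]
side black_jar 0.79 [-0.0258 -0.0144]
side white_jar 0.79 [-0.019  -0.0596]
side white_jar 0.51 [-0.2052 -0.0865]
top black_jar 0.53 [-0.0216 -0.0215]
top white_jar 0.87 [-0.0219 -0.0605]
top white_jar 0.79 [-0.205 -0.093]
black_jar 0.73 313.73045822102426 226.7789757412399 [-0.0215 -0.021 ]
white_jar 0.72 254.82558139534885 302.25581395348837 [-0.2074 -0.0922]
white_jar 0.61 324.5641791044776 245.24477611940299 [-0.0215 -0.0649]
```

View pics/s30.png

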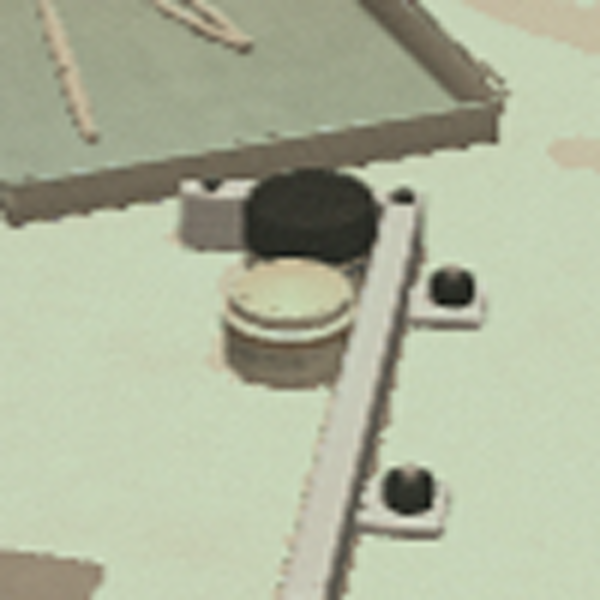

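View pics/t30.png

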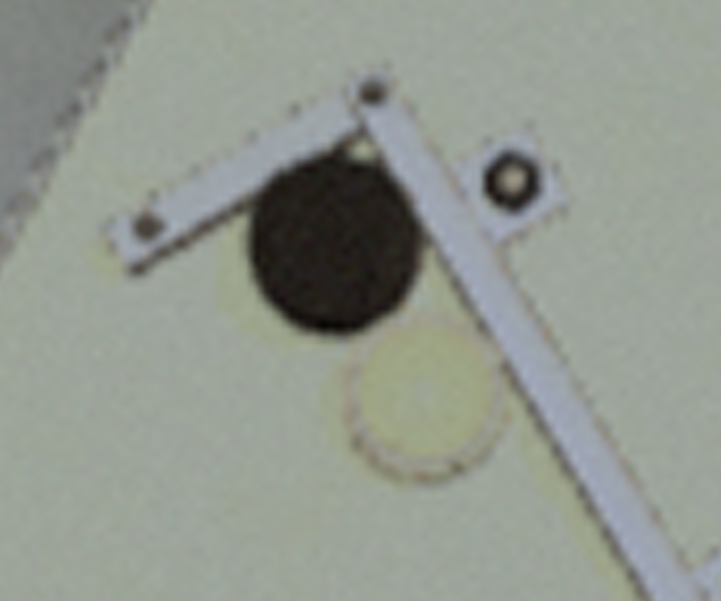

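The top view shows both jars against the rail and each other. The centres measure (−21.5, −21.0) and (−21.5, −64.9) mm, 43.9 mm apart where touching means 43.5. A quick check that the bystanders are unmoved, then I'll hand in.

```bash
python3 - <<'E'
from h import *
p,d=camera("side")
for n in ["brass_weight","small_bottle","cylinder_glass","steel_bowl"]:
    for r in place_of("side",n)[:1]: print(n,w("side",r["xyz"]).round(3))
a=cv2.imread("pics/top0.png"); b=cv2.imread("pics/t30f.png")
D=cv2.absdiff(a,b).max(2); cv2.imwrite("pics/diff.png",D)
s=read_state(); print(s["time_s"],s["wrist_force"]); print(job_done())
E
```

```text
brass_weight [ 0.292 -0.414  0.001]
small_bottle [ 0.537 -0.196  0.002]
cylinder_glass [ 0.725 -0.229 -0.001]
steel_bowl [ 0.67  -0.39   0.001]
36.2 [ 0.29135316 -0.74169945 -0.08958395]
the job is handed in; nothing more can be done
None
```

View pics/diff.png

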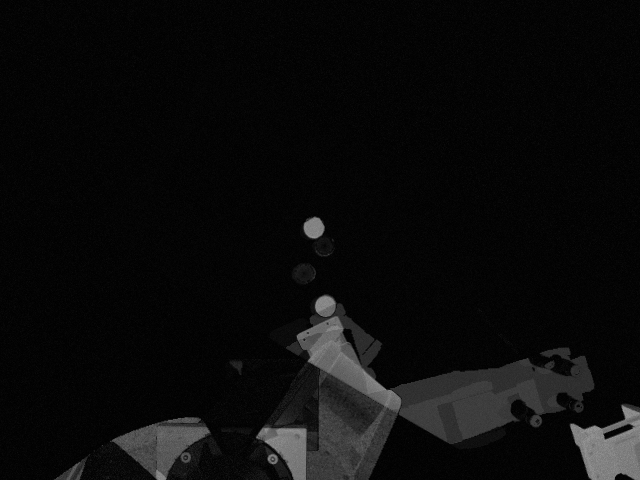

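The job is done and handed in at about 36 s. I pushed the black-lidded jar to the long rail and then along it into the corner. I then pushed the white-lidded jar to the rail and along it until it met the black one.

**Last checks:**
- **Jar positions:** the final top picture puts the centres at (−21.5, −21.0) mm and (−21.5, −64.9) mm in the stop's frame, 43.9 mm apart. Touching would be 43.5 mm, so this fits contact to within the measuring error.
- **Contact forces:** the pushes ended with a firm reaction of 7 to 15 N against the rail, the end stop and the black jar.
- **Upright and clear:** both jars stand upright, and the arm was clear of them at hand-in.
- **Bystanders:** comparing the first and last top pictures shows only the two jars, the arm and its shadow changed. The turquoise jar and the other things did not move.

**What failed or disagreed:**
- **Fingertip height:** depth readings showed the fingertips about 23 mm higher than the stated tip extent implies. My first sweeps at the white jar passed over it, and the black jar was pushed near its lid. I corrected for this once I found it.
- **Pads closing on the white jar:** while looking for the cause, I closed the pads on it once, gently (3 N) and without lifting it.
- **Side-camera network:** its jar positions were up to 8 mm off from the top view. At the end it also put the small bottle in the wrong place, although the top picture shows the bottle unmoved.
- **No final nudge:** I did not push the jars against the rail once more after the last push along it.

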